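# Load the sloped template stand and lock its retaining bail

## Robot

A 7-joint arm with a two-finger parallel gripper is mounted at the origin on a cart in front of the work surface, level with it; the furniture and walls round the work are solid. World frame = base frame: x ahead of the robot, y to its left, z up, the work surface at z = 0. Lengths are in m, angles in degrees, forces in N, time in s.
With the tool pointing down it reaches from about 0.425 to 0.95 m from the base axis. Payload 4.7 kg.
Tool frame: the origin (TCP) lies between the finger pads; the fingertips stand 17 mm ahead of it and the grasp point (between the pads) lies 2 mm behind it; z points along the fingers, y is the line along which they close (so a half turn about z gives the same grasp; the last joint's range is limited). The gripper opens to 87 mm and grips with 3 to 60 N. Pads are 19 mm wide; open, the fingers measure 117 mm over their backs; the gripper's body (75 mm by 190 mm) begins 51 mm behind the grasp point.
Start: joints at [-76.656, 26.849, -2.785, 87.806, 1.381, 65.374, -4.715], TCP at [0.175, 0.652, 0.208] pointing down, gripper open.
Joint ranges: [-148.3, 148.3], [-19.14, 114.17], [-79.39, 73.82], [5.75, 140.21], [-59.74, 239.74], [12.07, 113.84], [-152.46, 152.46]. Speed limits (degrees/s): [147.25, 147.25, 180, 180, 180, 180, 180].

## Interface

Orientations are given as [roll, pitch, yaw] about the fixed x, y, z axes, in that order (R = Rz(yaw) Ry(pitch) Rx(roll)).
In Python, from bench import monitor, eyes, manip gives the robot as it stands.
- The arm moves only by the tool move_arm, never from a script. Its argument "steps" is a list of rows, each a list of 3 entries, a list of its own where there are three numbers: the opening, from 0 (shut) to 1 (fully open), then the shift along the tool's x, y, z normalised to -1 to 1, where 1 is 4 cm, then the turn about the tool's z normalised to -1 to 1, where 1 is 6 degrees. In form: [[claw, [tx, ty, tz], spin], ...]. A call has 1 to 8 rows; each row shifts and turns the commanded pose from where the row before left it, along the tool's axes as they then stand; what a row does not reach is not made up. A row lasts 1/8 s, in which the tool goes at most 62.5 mm and 10.7 degrees, less where a joint would pass 70% of its speed; a pose out of reach is approached as far as the arm can. A call with a number of a shift or a turn outside -1 to 1 is refused whole. A call with a gripper value outside its range is refused whole. The fingers move at their own pace and stop on an object; the grip force is fixed at half the most. Time passes only in rows, so rows that do not move let the fingers close. It gives the time, the measured TCP pose, the force, the opening and the grip force at its end, in the units of the state.
- monitor.sense(): the state, without advancing time (a new reading comes with each control period).
- eyes.grab_frame(name): name is "scene" or "side" or "wrist"; returns a dict with "pixels" (400x640x3 uint8, red, green, blue), "depth" (400x640 float32, m along the optical axis (not along the pixel's ray), 0 where there is no reading), "fov_y" (degrees; the focal length in pixels is half the picture's height over the tangent of half this angle, whatever the lens; pixels are square), "cx", "cy" (the principal point, pixels), "k1" (the pictures are not rectified: a ray, as slopes to the right and down, at radius r is drawn at 1 + k1 r^2 times it, then the intrinsics apply), "position" and "attitude" of the camera in the world; the wrist camera has in their place "T_tool_cam" (4x4, takes a point from camera to tool coordinates, whose origin is the TCP and whose axes are the flange's). Camera axes: x right, y down, z forward; pixel columns grow to the right and rows downward; lengths in m; the calibration is good to about 2 mm. A picture is of the moment at which its call begins: read the wrist's pose just before it.
- manip.close_job(): hands the job in; it is judged then, once.
The state is a dict: "clock": time; "joint_positions": joint angles; "joint_vel": joint speeds; "effort": joint torques, N m; "tcp_pos": TCP position; "eef_rot": TCP orientation; "force": force on the tool from outside, world axes, zero at the start; "torque": the same for the moment, N m; "gripper_width": finger opening in m; "grasp_force": force on a finger pad.
Only numpy, scipy, OpenCV 4.12 (cv2) and the standard library are available. Lean on these libraries where they do the work, as an engineer would, in place of code of your own. Each camera call takes 0.05 s, during which the arm holds its last target. There are 200 camera calls.

## Task

Clear the template stand and load it: pull the red lock knob up, turn it to swing the retaining bail fully open and push it back down; move any black clamp block left on the stand into the grey tray, and lay every aluminium template flat and square, centred on a raised rest of its own, long side running down the slope and its lower edge at the yellow lip; then pull the knob up again, turn it back so that the bail closes over the templates, and push it fully home. Leave the other things on the worktop where they are.

Things in the scene. Friction and masses are not known exactly. Their poses are not given: they have to be found in the camera images.
- tray_in (a point): centre of the inner floor of a fixed grey open tray: inside 162 mm (x) by 104 mm (y), walls 4 mm thick, rim 26 mm above the worktop, floor 4 mm thick.
- block0_c (a point): black clamp block 0 with brass screws (loose, 140 g; may be absent), left on one of the rests: lower part 34 (x) x 42 (y) x 26 mm, above it a step 30 x 29 x 10 mm at the -y side. The point is the centre of the lower part, 13 mm above the underside; z points up out of the block. Grip it across the 42 mm or the 34 mm.
- block1_c (a point): black clamp block 1 with brass screws (loose, 140 g; may be absent), left on one of the rests: lower part 34 (x) x 42 (y) x 26 mm, above it a step 30 x 29 x 10 mm at the -y side. The point is the centre of the lower part, 13 mm above the underside; z points up out of the block. Grip it across the 42 mm or the 34 mm.
- block2_c (a point): black clamp block 2 with brass screws (loose, 140 g; may be absent), left on one of the rests: lower part 34 (x) x 42 (y) x 26 mm, above it a step 30 x 29 x 10 mm at the -y side. The point is the centre of the lower part, 13 mm above the underside; z points up out of the block. Grip it across the 42 mm or the 34 mm.
- knob_lift (a joint): lock knob height (m): 0 pushed fully home, 0.014 pulled fully up. It moves along the vertical, takes about 4 N and stays where it is left.
- knob_turn (a joint): lock knob angle (rad): 0 = bail closed, 1.2 = bail fully open (end stops at both), growing anticlockwise seen from above; takes about 0.1 N m and stays where it is left. A key under the knob lets it turn only while it is pulled up more than 8 mm, and lets it go fully home only within about 0.15 rad of either end stop.
- bail (a joint): angle of the retaining bail (rad): 0 closed, 2.4 open; geared to the knob, always twice knob_turn. Do not move it by hand.
- knob_grip (a point): centre of the red bar grip of the lock knob: a bar 50 mm long (point x axis), 14 mm wide (point y axis), 25 mm high, standing on a black disc of 52 mm diameter, 8 mm thick, whose top is 12.5 mm below this point. Turning axis is the point's z (vertical) through this point; the point rises and turns with the knob. It stands on a blue housing 66 x 60 mm, 55 mm high, at the right-hand end of the stand.
- bail_bar (a point): middle of the bail's steel bar, 8 mm diameter, 338 mm long, parallel to the row of rests. Closed, it lies 6 mm above the lower part of the loaded templates; open, it lies low in front of the stand.
- rest0 (a point): rest 0 of 4 (0 leftmost, 82 mm pitch) on the fixed stand: centre of the top of a blue block 86 mm (x) x 50 mm (y), raised 14 mm above the deck. x points up the slope (20 degrees), z is normal to the top. Yellow lip 7 mm high at the low end, face at x = -40 mm (2 mm from a template centred here); stop 5 mm high at the top end, face at x = 46 mm; thin guide fins 5.5 mm high at y = +-39 mm.
- rest1 (a point): rest 1 of 4 (0 leftmost, 82 mm pitch) on the fixed stand: centre of the top of a blue block 86 mm (x) x 50 mm (y), raised 14 mm above the deck. x points up the slope (20 degrees), z is normal to the top. Yellow lip 7 mm high at the low end, face at x = -40 mm (2 mm from a template centred here); stop 5 mm high at the top end, face at x = 46 mm; thin guide fins 5.5 mm high at y = +-39 mm.
- rest2 (a point): rest 2 of 4 (0 leftmost, 82 mm pitch) on the fixed stand: centre of the top of a blue block 86 mm (x) x 50 mm (y), raised 14 mm above the deck. x points up the slope (20 degrees), z is normal to the top. Yellow lip 7 mm high at the low end, face at x = -40 mm (2 mm from a template centred here); stop 5 mm high at the top end, face at x = 46 mm; thin guide fins 5.5 mm high at y = +-39 mm.
- rest3 (a point): rest 3 of 4 (0 leftmost, 82 mm pitch) on the fixed stand: centre of the top of a blue block 86 mm (x) x 50 mm (y), raised 14 mm above the deck. x points up the slope (20 degrees), z is normal to the top. Yellow lip 7 mm high at the low end, face at x = -40 mm (2 mm from a template centred here); stop 5 mm high at the top end, face at x = 46 mm; thin guide fins 5.5 mm high at y = +-39 mm.
- template0_c (a point): aluminium cutting template 0 (loose, 90 g; may be absent): plate 76 (x) x 63 (y) x 4 mm with an upright black thumb knob 19 mm in diameter and 19 mm high at its middle. The point is on the knob's axis, 11.5 mm above the plate's underside; the knob's top is 11.5 mm above it; z is normal to the plate, knob side. Lift it by the knob. All templates are alike and any may go on any rest.
- template1_c (a point): aluminium cutting template 1 (loose, 90 g; may be absent): plate 76 (x) x 63 (y) x 4 mm with an upright black thumb knob 19 mm in diameter and 19 mm high at its middle. The point is on the knob's axis, 11.5 mm above the plate's underside; the knob's top is 11.5 mm above it; z is normal to the plate, knob side. Lift it by the knob. All templates are alike and any may go on any rest.
- template2_c (a point): aluminium cutting template 2 (loose, 90 g; may be absent): plate 76 (x) x 63 (y) x 4 mm with an upright black thumb knob 19 mm in diameter and 19 mm high at its middle. The point is on the knob's axis, 11.5 mm above the plate's underside; the knob's top is 11.5 mm above it; z is normal to the plate, knob side. Lift it by the knob. All templates are alike and any may go on any rest.
- template3_c (a point): aluminium cutting template 3 (loose, 90 g; may be absent): plate 76 (x) x 63 (y) x 4 mm with an upright black thumb knob 19 mm in diameter and 19 mm high at its middle. The point is on the knob's axis, 11.5 mm above the plate's underside; the knob's top is 11.5 mm above it; z is normal to the plate, knob side. Lift it by the knob. All templates are alike and any may go on any rest.
- marker: red marker, bystander, to be left alone; origin at the middle of its underside
- stopwatch: stopwatch, bystander, to be left alone; origin at the middle of its underside
- eraser: blue and white eraser, bystander, to be left alone; origin at the middle of its underside

How it is judged:
By the outcome, as a careful person would: the job done as asked, in the order asked, and still so for the second after the job is handed in, with the robot touching nothing.
Of template0, template1, template2, template3 only 3 to 4 are there at a start; the rules pass over those that are not, and their reading is None.
Of block0, block1, block2 only 1 to 2 are there at a start; the rules pass over those that are not, and their reading is None.
At some moment in a run one of template0, template1, template2, template3 may be knocked a few centimetres aside while the robot is not near it.
Once in a run the grip may slacken for a moment while it holds something.
It also fails if it takes over 210 s, if anything falls off the work surface, if the arm or the gripper's body presses on something with over 40 N, if the wrist force passes 120 N, or if a joint passes its speed limit or range.

## Working session

There is one attempt and no reset: what is moved stays moved. The work goes in short steps, Python scripts to look and compute and a tool call to move; the robot and the scene stay as the last step left them, time stands still between calls to the robot, and variables do not carry over. Pictures are saved under pics/ and viewed, at most 14 in all, crops included, and the job is handed in when it is done.

Besides the shell and the picture viewer there is one more tool, called by a JSON object that holds its "method" and its "body", one argument or row to a line. move_arm: Moves the arm, as the interface text tells. Its arguments: {"type":"object","properties":{"steps":{"type":"array"}},"required":["steps"]}

```bash
mkdir -p pics; ls; cat > h.py <<'E'
import numpy as np,cv2
from bench import monitor,eyes,manip
from scipy.spatial.transform import Rotation as R
def grab(name):
    s=monitor.sense(); f=eyes.grab_frame(name)
    if name=='wrist':
        T=np.eye(4);T[:3,:3]=R.from_euler('xyz',s['eef_rot'],degrees=True).as_matrix();T[:3,3]=s['tcp_pos']
        f['T']=T@np.array(f['T_tool_cam'])
    else:
        T=np.eye(4);a=np.array(f['attitude'])
        T[:3,:3]=a if a.shape==(3,3) else R.from_euler('xyz',a,degrees=True).as_matrix()
        T[:3,3]=f['position'];f['T']=T
    return f
def cloud(f):
    h,w=f['depth'].shape;F=h/2/np.tan(np.radians(f['fov_y'])/2)
    v,u=np.mgrid[:h,:w]
    K=np.array([[F,0,f['cx']],[0,F,f['cy']],[0,0,1.]])
    p=cv2.undistortPoints(np.stack([u.ravel(),v.ravel()],1).astype(np.float64)[:,None],K,np.array([f['k1'],0,0,0,0.]))[:,0].reshape(h,w,2)
    d=f['depth'];c=np.dstack([p[...,0]*d,p[...,1]*d,d])
    P=c@f['T'][:3,:3].T+f['T'][:3,3];P[d==0]=np.nan
    return P
def save(f,n,crop=None,k=1):
    i=f['pixels'][...,::-1]
    if crop: u0,v0,u1,v1=crop;i=i[v0:v1,u0:u1]
    cv2.imwrite('pics/'+n,cv2.resize(i,None,fx=k,fy=k,interpolation=cv2.INTER_CUBIC))
E
python3 - <<'E'
from h import *
print(monitor.sense())
for n in ('scene','side'):
    f=grab(n);print(n,{k:v for k,v in f.items() if k not in('pixels','depth')});save(f,n+'0.png',k=1.25)
    np.savez('f_%s.npz'%n,P=cloud(f),px=f['pixels'])
E
```

```text
pics
{'clock': 0.0, 'joint_positions': array([-76.65508592,  26.89525131,  -2.78495491,  87.8754871 ,
         1.38219812,  65.37536931,  -4.71457472]), 'joint_vel': array([-0.04891715,  0.07679126, -0.02838814, -0.03530145, -0.11676017,
       -0.0061418 , -0.00080388]), 'effort': array([ 1.25416600e-04, -5.07983565e+01, -8.07117205e-02, -2.36149549e+01,
       -6.14355993e-02,  3.79877421e-02,  1.62451597e-04]), 'tcp_pos': array([0.17453646, 0.65137473, 0.20691066]), 'eef_rot': array([-1.79887624e+02,  5.18712325e-03,  1.65003121e+02]), 'force': array([ 0.07779944, -0.21578943,  1.00909642]), 'torque': array([ 0.04244053, -0.02728043,  0.03923441]), 'grasp_force': 0.0, 'gripper_width': 0.08708161808430012}
scene {'fov_y': 47.82164195081285, 'cx': 317.8758534882255, 'cy': 202.18613992094754, 'k1': -0.03213775478958374, 'position': array([-0.15927831, -0.80278304,  0.95138943]), 'attitude': array([-131.45963409,   -1.13397053,  -38.82385699]), 'T': array([[ 0.77892441, -0.40352965,  0.48004227, -0.15927831],
       [-0.62680548, -0.52511895,  0.57564311, -0.80278304],
       [ 0.01979023, -0.74927559, -0.66196256,  0.95138943],
       [ 0.        ,  0.        ,  0.        ,  1.        ]])}
side {'fov_y': 42.41922834784022, 'cx': 311.1314624209305, 'cy': 195.29803690675402, 'k1': 0.02961890605037342, 'position': array([0.15456357, 1.10081369, 0.610807  ]), 'attitude': array([-113.38511563,    1.19642139, -164.58983944]), 'T': array([[-0.96383812, -0.08699375,  0.25188918,  0.15456357],
       [-0.26566915,  0.38773251, -0.88265701,  1.10081369],
       [-0.02087998, -0.91765766, -0.39682293,  0.610807  ],
       [ 0.        ,  0.        ,  0.        ,  1.        ]])}
```

View pics/scene0.png

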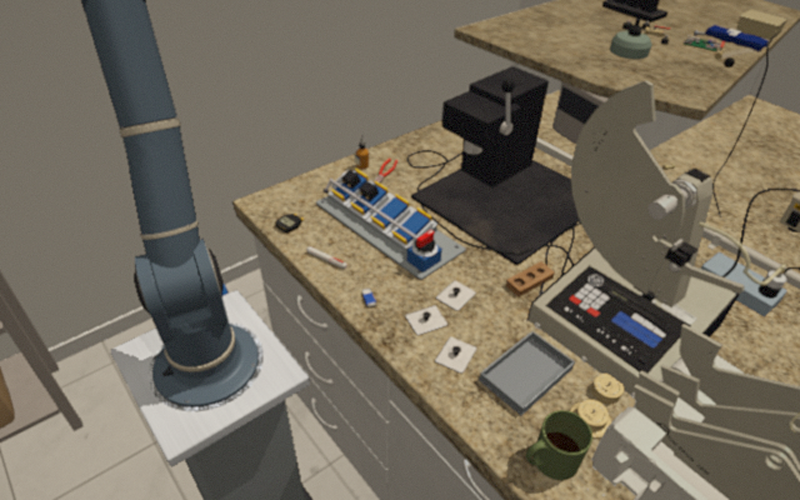

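View pics/side0.png

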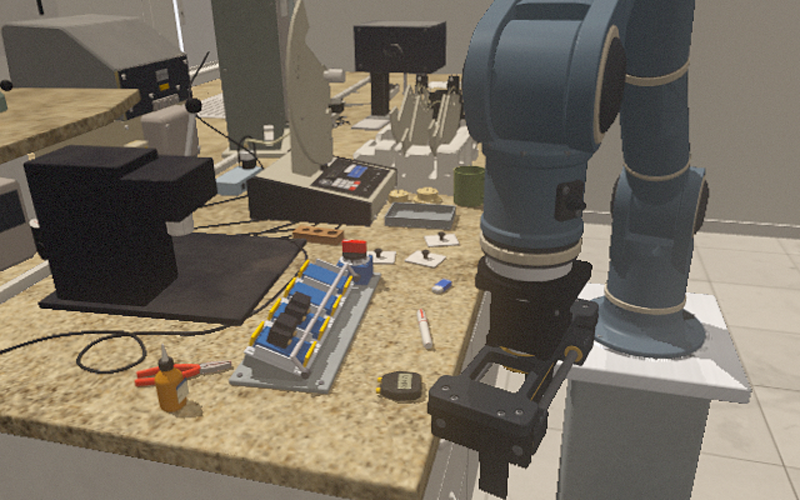

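The scene shows three templates at (427,319), (457,293) and (457,353), the tray at (527,372), the knob at (425,240), and two blocks on the two left rests at (350,180) and (370,190). The marker, eraser and stopwatch are beside the stand.

```bash
python3 - <<'E'
import numpy as np,cv2
for n in('scene','side'):
    d=np.load(f'f_{n}.npz');P=d['P'];px=d['px'];hsv=cv2.cvtColor(px,cv2.COLOR_RGB2HSV)
    ok=(P[...,0]>.3)&(P[...,0]<1)&(abs(P[...,1])<.75)&(P[...,2]>-.02)&(P[...,2]<.2)
    H,S,V=hsv[...,0].astype(int),hsv[...,1],hsv[...,2]
    M={'red':((H<8)|(H>172))&(S>150),'blue':(H>100)&(H<125)&(S>130)&(P[...,2]>.02),'yellow':(H>18)&(H<32)&(S>170)&(P[...,2]>.015),
       'black':(V<60)&(P[...,2]>.008),'white':(S<40)&(V>150),'greytray':(S<45)&(V<150)&(V>60)}
    for k,m in M.items():
        m=(m&ok).astype(np.uint8)
        nn,l,st,c=cv2.connectedComponentsWithStats(m)
        for i in range(1,nn):
            if st[i,4]>25:
                q=P[l==i]; print(n,k,st[i,4],(c[i]*1.25).round(0),'med',np.nanmedian(q,0).round(3),'lo',np.nanpercentile(q,3,0).round(3),'hi',np.nanpercentile(q,97,0).round(3))
E
```

```text
scene red 65 [387. 167.] med [0.747 0.343 0.008] lo [0.71  0.316 0.002] hi [0.791 0.376 0.012]
scene red 108 [424. 240.] med [ 0.548 -0.052  0.087] lo [ 0.528 -0.056  0.069] hi [ 0.573 -0.045  0.096]
scene red 44 [574. 300.] med [ 0.676 -0.399  0.084] lo [ 0.669 -0.41   0.08 ] hi [ 0.685 -0.386  0.087]
scene red 42 [593. 312.] med [ 0.677 -0.447  0.085] lo [ 0.671 -0.457  0.082] hi [ 0.686 -0.436  0.09 ]
scene blue 53 [358. 183.] med [0.588 0.263 0.059] lo [0.557 0.258 0.048] hi [0.603 0.283 0.068]
scene blue 66 [377. 195.] med [0.591 0.186 0.062] lo [0.566 0.177 0.05 ] hi [0.611 0.204 0.07 ]
scene blue 167 [394. 208.] med [0.593 0.117 0.059] lo [0.572 0.097 0.049] hi [0.615 0.14  0.069]
scene blue 179 [416. 222.] med [0.599 0.036 0.059] lo [0.577 0.016 0.05 ] hi [0.622 0.06  0.067]
scene blue 28 [382. 219.] med [0.55  0.112 0.043] lo [0.547 0.093 0.039] hi [0.556 0.137 0.046]
scene blue 34 [404. 235.] med [0.557 0.03  0.043] lo [0.551 0.012 0.039] hi [0.563 0.051 0.046]
scene blue 214 [422. 260.] med [ 0.525 -0.073  0.037] lo [ 0.519 -0.08   0.021] hi [ 0.58  -0.028  0.053]
scene bl
[... 9321 characters left out ...]
0.068]
side greytray 125 [315. 284.] med [0.593 0.084 0.057] lo [0.57  0.065 0.045] hi [0.623 0.089 0.068]
side greytray 83 [299. 298.] med [0.572 0.204 0.092] lo [0.558 0.152 0.059] hi [0.619 0.217 0.098]
side greytray 68 [117. 306.] med [0.954 0.195 0.023] lo [0.924 0.186 0.021] hi [0.994 0.203 0.026]
side greytray 37 [296. 308.] med [0.571 0.224 0.083] lo [0.559 0.217 0.078] hi [0.584 0.231 0.089]
side greytray 40 [313. 308.] med [0.564 0.165 0.05 ] lo [0.558 0.147 0.042] hi [0.573 0.2   0.076]
side greytray 80 [287. 319.] med [0.563 0.279 0.093] lo [0.553 0.232 0.071] hi [0.581 0.29  0.097]
side greytray 39 [298. 332.] med [0.557 0.247 0.051] lo [0.551 0.244 0.042] hi [0.563 0.273 0.079]
```

```bash
cat >> h.py <<'E'
import json,math
def plan(wps,start=None):
    """wps: list of (x,y,z,yaw,claw,nrows|None); prints rows, simulating the commanded pose"""
    if start is None:
        s=monitor.sense();start=(*s['tcp_pos'],s['eef_rot'][2])
    p=np.array(start[:3],float);yaw=start[3];out=[]
    for x,y,z,yw,c,n in wps:
        dy=yw-yaw;tgt=np.array([x,y,z]);L=np.linalg.norm(tgt-p)
        n=n or max(1,math.ceil(max(L/.038,abs(dy)/5.9)))
        for k in range(n,0,-1):
            d=(tgt-p)/k;a=math.radians(yaw)
            t=np.array([d[0]*math.cos(a)+d[1]*math.sin(a),d[0]*math.sin(a)-d[1]*math.cos(a),-d[2]])
            t=np.round(t/.04,2);sp=round((yw-yaw)/k/6,2)
            out.append([c,[float(q)+0 for q in t],sp])
            t=t*.04;p=p+np.array([t[0]*math.cos(a)+t[1]*math.sin(a),t[0]*math.sin(a)-t[1]*math.cos(a),-t[2]]);yaw+=sp*6
    for i in range(0,len(out),8):print(json.dumps(out[i:i+8]).replace(' ',''))
    print('end',p.round(4),round(yaw,2))
E
python3 - <<'E'
from h import *
print(np.array(eyes.grab_frame('wrist')['T_tool_cam']).round(3))
plan([(.5,.1,.36,5,1,None)])
E
```

```text
[[-0.002 -0.958 -0.287  0.079]
 [ 1.    -0.001 -0.001  0.   ]
 [ 0.    -0.287  0.958 -0.175]
 [ 0.     0.     0.     1.   ]]
[[1,[-0.41,-0.4,-0.14],-0.95],[1,[-0.45,-0.36,-0.14],-0.95],[1,[-0.48,-0.31,-0.14],-0.95],[1,[-0.51,-0.26,-0.14],-0.95],[1,[-0.53,-0.21,-0.14],-0.95],[1,[-0.55,-0.16,-0.14],-0.95],[1,[-0.56,-0.1,-0.14],-0.95],[1,[-0.57,-0.05,-0.14],-0.95]]
[[1,[-0.57,0.01,-0.14],-0.95],[1,[-0.57,0.07,-0.13],-0.95],[1,[-0.56,0.12,-0.14],-0.95],[1,[-0.54,0.18,-0.13],-0.95],[1,[-0.52,0.23,-0.14],-0.95],[1,[-0.5,0.28,-0.13],-0.95],[1,[-0.47,0.33,-0.14],-0.95],[1,[-0.43,0.38,-0.13],-0.96]]
[[1,[-0.39,0.42,-0.14],-0.95],[1,[-0.35,0.45,-0.13],-0.96],[1,[-0.3,0.49,-0.14],-0.95],[1,[-0.25,0.51,-0.13],-0.96],[1,[-0.2,0.54,-0.14],-0.95],[1,[-0.14,0.55,-0.13],-0.96],[1,[-0.09,0.56,-0.14],-0.95],[1,[-0.03,0.57,-0.13],-0.96]]
[[1,[0.03,0.57,-0.14],-0.95],[1,[0.08,0.57,-0.13],-0.96],[1,[0.14,0.55,-0.14],-0.95],[1,[0.19,0.54,-0.13],-0.96]]
end [0.4998 0.1001 0.3599] 4.98
```

{"method": "move_arm", "body": {
  "steps": [
    [1,[-0.41,-0.4,-0.14],-0.95],
    [1,[-0.45,-0.36,-0.14],-0.95],
    [1,[-0.48,-0.31,-0.14],-0.95],
    [1,[-0.51,-0.26,-0.14],-0.95],
    [1,[-0.53,-0.21,-0.14],-0.95],
    [1,[-0.55,-0.16,-0.14],-0.95],
    [1,[-0.56,-0.1,-0.14],-0.95],
    [1,[-0.57,-0.05,-0.14],-0.95]
  ]
}}

```text
clock: 1.15
tcp_pos: [0.3309, 0.5964, 0.2527]
eef_rot: [-180.0, -0.0, -149.2]
force: [-0.7, -0.5, 0.2]
gripper_width: 0.087
grasp_force: 0.0
```

{"method": "move_arm", "body": {
  "steps": [
    [1,[-0.57,0.01,-0.14],-0.95],
    [1,[-0.57,0.07,-0.13],-0.95],
    [1,[-0.56,0.12,-0.14],-0.95],
    [1,[-0.54,0.18,-0.13],-0.95],
    [1,[-0.52,0.23,-0.14],-0.95],
    [1,[-0.5,0.28,-0.13],-0.95],
    [1,[-0.47,0.33,-0.14],-0.95],
    [1,[-0.43,0.38,-0.13],-0.96]
  ]
}}

```text
clock: 2.15
tcp_pos: [0.3823, 0.7532, 0.2951]
eef_rot: [180.0, -0.1, -103.6]
force: [-0.3, 0.0, 0.4]
gripper_width: 0.0871
grasp_force: 0.0
```

{"method": "move_arm", "body": {
  "steps": [
    [1,[-0.39,0.42,-0.14],-0.95],
    [1,[-0.35,0.45,-0.13],-0.96],
    [1,[-0.3,0.49,-0.14],-0.95],
    [1,[-0.25,0.51,-0.13],-0.96],
    [1,[-0.2,0.54,-0.14],-0.95],
    [1,[-0.14,0.55,-0.13],-0.96],
    [1,[-0.09,0.56,-0.14],-0.95],
    [1,[-0.03,0.57,-0.13],-0.96]
  ]
}}

```text
clock: 3.15
tcp_pos: [0.2238, 0.8005, 0.3382]
eef_rot: [179.9, -0.0, -57.7]
force: [-0.1, 0.6, -0.3]
gripper_width: 0.0873
grasp_force: 0.0
```

{"method": "move_arm", "body": {
  "steps": [
    [1,[0.03,0.57,-0.14],-0.95],
    [1,[0.08,0.57,-0.13],-0.96],
    [1,[0.14,0.55,-0.14],-0.95],
    [1,[0.19,0.54,-0.13],-0.96],
    [1,[0,0,0],0]
  ]
}}

```text
clock: 3.78
tcp_pos: [0.1692, 0.7299, 0.3621]
eef_rot: [-179.9, 0.0, -35.0]
force: [0.4, 0.5, 0.6]
gripper_width: 0.0869
grasp_force: 0.0
```

```bash
python3 - <<'E'
from h import *
s=monitor.sense();print(s['tcp_pos'],s['eef_rot'],s['joint_positions'].round(0),s['clock'])
f=grab('wrist');save(f,'w1.png',k=1.25);np.savez('w1.npz',P=cloud(f),px=f['pixels'])
E
```

```text
[0.16917603 0.72985624 0.36206426] [-1.79923624e+02  2.42710811e-02 -3.49832365e+01] [-64.  34. -31.  61.  17.  89. 144.] 3.775
```

View pics/w1.png

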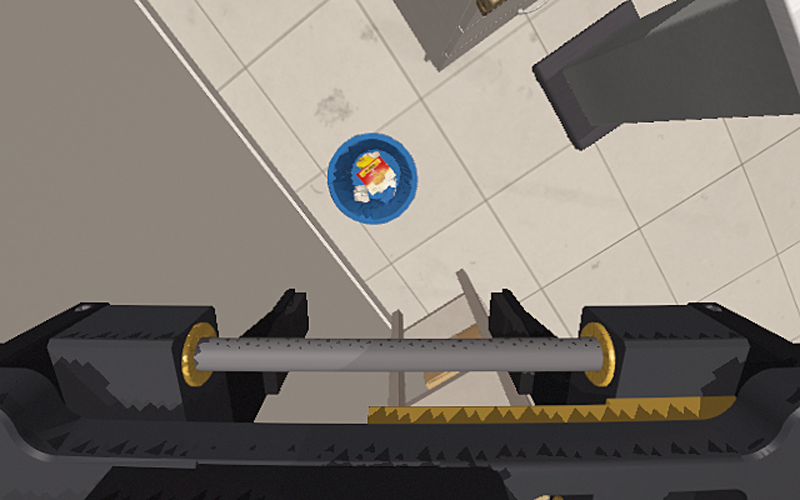

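```bash
sed -i 's|sp=round((yw-yaw)/k/6,2)|sp=-round((yw-yaw)/k/6,2)+0|; s|yaw+=sp\*6|yaw-=sp*6|' h.py; python3 - <<'E'
from h import *
s=monitor.sense()
plan([(.25,.63,.37,240,1,None),(.5,.12,.37,5,1,None)],start=(*s['tcp_pos'],325))
E
```

```text
[[1,[0.21,0.06,-0.01],0.94],[1,[0.21,0.04,-0.02],0.94],[1,[0.21,0.02,-0.01],0.95],[1,[0.21,0.0,-0.02],0.94],[1,[0.21,-0.02,-0.01],0.95],[1,[0.21,-0.04,-0.02],0.94],[1,[0.2,-0.07,-0.01],0.95],[1,[0.2,-0.08,-0.02],0.94]]
[[1,[0.19,-0.1,-0.01],0.95],[1,[0.18,-0.12,-0.02],0.94],[1,[0.16,-0.14,-0.01],0.95],[1,[0.15,-0.16,-0.02],0.94],[1,[0.13,-0.17,-0.01],0.95],[1,[0.11,-0.18,-0.02],0.94],[1,[0.1,-0.19,-0.01],0.95],[1,[0.2,-0.29,0.0],0.98]]
[[1,[0.17,-0.31,0.0],0.98],[1,[0.13,-0.33,0.0],0.98],[1,[0.1,-0.34,0.0],0.98],[1,[0.06,-0.35,0.0],0.98],[1,[0.03,-0.35,0.0],0.98],[1,[-0.01,-0.36,0.0],0.98],[1,[-0.05,-0.35,0.0],0.98],[1,[-0.08,-0.35,0.0],0.98]]
[[1,[-0.12,-0.34,0.0],0.98],[1,[-0.15,-0.32,0.0],0.98],[1,[-0.18,-0.3,0.0],0.98],[1,[-0.21,-0.28,0.0],0.98],[1,[-0.24,-0.26,0.0],0.98],[1,[-0.27,-0.24,0.0],0.98],[1,[-0.29,-0.21,0.0],0.98],[1,[-0.31,-0.18,0.0],0.98]]
[[1,[-0.32,-0.14,0.0],0.98],[1,[-0.34,-0.11,0.0],0.98],[1,[-0.35,-0.07,0.0],0.98],[1,[-0.35,-0.04,0.0],0.98],[1,[-0.36,0.0,0.0],0.98],[1,[-0.35,0.03,0.0],0.98],[1,[-0.35,0.07,0.0],0.98],[1,[-0.34,0.1,0.0],0.98]]
[[1,[-0.33,0.14,0.0],0.98],[1,[-0.31,0.17,0.0],0.98],[1,[-0.29,0.2,0.0],0.98],[1,[-0.27,0.23,0.0],0.98],[1,[-0.24,0.26,0.0],0.98],[1,[-0.22,0.28,0.0],0.98],[1,[-0.19,0.3,0.0],0.98],[1,[-0.15,0.32,0.0],0.98]]
[[1,[-0.12,0.33,0.0],0.97],[1,[-0.08,0.35,0.0],0.98],[1,[-0.05,0.35,0.0],0.97],[1,[-0.01,0.36,0.0],0.98],[1,[0.02,0.35,0.0],0.97],[1,[0.06,0.35,0.0],0.98],[1,[0.09,0.35,0.0],0.97]]
end [0.4999 0.1198 0.37  ] 5.02
```

{"method": "move_arm", "body": {
  "steps": [
    [1,[0.21,0.06,-0.01],0.94],
    [1,[0.21,0.04,-0.02],0.94],
    [1,[0.21,0.02,-0.01],0.95],
    [1,[0.21,0.0,-0.02],0.94],
    [1,[0.21,-0.02,-0.01],0.95],
    [1,[0.21,-0.04,-0.02],0.94],
    [1,[0.2,-0.07,-0.01],0.95],
    [1,[0.2,-0.08,-0.02],0.94]
  ]
}}

```text
clock: 4.82
tcp_pos: [0.213, 0.6774, 0.3643]
eef_rot: [180.0, -0.1, -80.6]
force: [0.8, 0.1, -0.5]
gripper_width: 0.0871
grasp_force: 0.0
```

{"method": "move_arm", "body": {
  "steps": [
    [1,[0.19,-0.1,-0.01],0.95],
    [1,[0.18,-0.12,-0.02],0.94],
    [1,[0.16,-0.14,-0.01],0.95],
    [1,[0.15,-0.16,-0.02],0.94],
    [1,[0.13,-0.17,-0.01],0.95],
    [1,[0.11,-0.18,-0.02],0.94],
    [1,[0.1,-0.19,-0.01],0.95],
    [1,[0.2,-0.29,0.0],0.98]
  ]
}}

```text
clock: 5.82
tcp_pos: [0.2565, 0.6181, 0.3683]
eef_rot: [-180.0, -0.1, -126.2]
force: [0.0, -0.9, -0.2]
gripper_width: 0.087
grasp_force: 0.0
```

{"method": "move_arm", "body": {
  "steps": [
    [1,[0.17,-0.31,0.0],0.98],
    [1,[0.13,-0.33,0.0],0.98],
    [1,[0.1,-0.34,0.0],0.98],
    [1,[0.06,-0.35,0.0],0.98],
    [1,[0.03,-0.35,0.0],0.98],
    [1,[-0.01,-0.36,0.0],0.98],
    [1,[-0.05,-0.35,0.0],0.98],
    [1,[-0.08,-0.35,0.0],0.98]
  ]
}}

```text
clock: 6.82
tcp_pos: [0.3069, 0.5156, 0.3688]
eef_rot: [-180.0, -0.0, -173.2]
force: [-0.5, -0.4, 0.1]
gripper_width: 0.0874
grasp_force: 0.0
```

{"method": "move_arm", "body": {
  "steps": [
    [1,[-0.12,-0.34,0.0],0.98],
    [1,[-0.15,-0.32,0.0],0.98],
    [1,[-0.18,-0.3,0.0],0.98],
    [1,[-0.21,-0.28,0.0],0.98],
    [1,[-0.24,-0.26,0.0],0.98],
    [1,[-0.27,-0.24,0.0],0.98],
    [1,[-0.29,-0.21,0.0],0.98],
    [1,[-0.31,-0.18,0.0],0.98]
  ]
}}

```text
clock: 7.82
tcp_pos: [0.3572, 0.4134, 0.369]
eef_rot: [-180.0, 0.0, 139.7]
force: [-0.1, -0.9, -0.4]
gripper_width: 0.0871
grasp_force: 0.0
```

{"method": "move_arm", "body": {
  "steps": [
    [1,[-0.32,-0.14,0.0],0.98],
    [1,[-0.34,-0.11,0.0],0.98],
    [1,[-0.35,-0.07,0.0],0.98],
    [1,[-0.35,-0.04,0.0],0.98],
    [1,[-0.36,0.0,0.0],0.98],
    [1,[-0.35,0.03,0.0],0.98],
    [1,[-0.35,0.07,0.0],0.98],
    [1,[-0.34,0.1,0.0],0.98]
  ]
}}

```text
clock: 8.82
tcp_pos: [0.4072, 0.3113, 0.3691]
eef_rot: [180.0, 0.1, 92.7]
force: [0.5, -0.8, -0.7]
gripper_width: 0.087
grasp_force: 0.0
```

{"method": "move_arm", "body": {
  "steps": [
    [1,[-0.33,0.14,0.0],0.98],
    [1,[-0.31,0.17,0.0],0.98],
    [1,[-0.29,0.2,0.0],0.98],
    [1,[-0.27,0.23,0.0],0.98],
    [1,[-0.24,0.26,0.0],0.98],
    [1,[-0.22,0.28,0.0],0.98],
    [1,[-0.19,0.3,0.0],0.98],
    [1,[-0.15,0.32,0.0],0.98]
  ]
}}

```text
clock: 9.82
tcp_pos: [0.4569, 0.2091, 0.3692]
eef_rot: [180.0, 0.0, 45.7]
force: [0.1, -0.1, 0.2]
gripper_width: 0.087
grasp_force: 0.0
```

{"method": "move_arm", "body": {
  "steps": [
    [1,[-0.12,0.33,0.0],0.97],
    [1,[-0.08,0.35,0.0],0.98],
    [1,[-0.05,0.35,0.0],0.97],
    [1,[-0.01,0.36,0.0],0.98],
    [1,[0.02,0.35,0.0],0.97],
    [1,[0.06,0.35,0.0],0.98],
    [1,[0.09,0.35,0.0],0.97],
    [1,[0,0,0],0]
  ]
}}

```text
clock: 10.82
tcp_pos: [0.5009, 0.119, 0.3693]
eef_rot: [179.9, 0.0, 4.9]
force: [0.7, 1.5, -0.5]
gripper_width: 0.0872
grasp_force: 0.0
```

```bash
python3 - <<'E'
from h import *
s=monitor.sense();print(s['tcp_pos'],s['eef_rot'],s['joint_positions'].round(0),s['clock'])
f=grab('wrist');save(f,'w2.png',k=1.25);np.savez('w2.npz',P=cloud(f),px=f['pixels'])
E
```

```text
[0.50091954 0.11897162 0.36927732] [1.79928033e+02 1.61468981e-03 4.90390749e+00] [ -42.    5.   27.   97.   -2.   79. -100.] 10.825
```

View pics/w2.png

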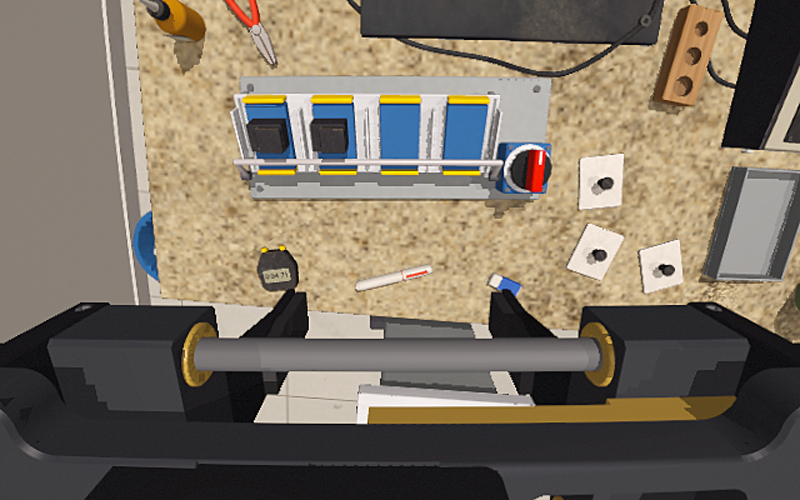

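The view from above shows the whole stand: blocks at (268,135) and (330,135), the red bar at (537,170), templates at (601,182), (596,251) and (661,266), and the tray at (757,222).

```bash
cat > meas.py <<'E'
from h import *
def comps(P,px,which,box=(.38,-.5,.7,.36),mina=60):
    hsv=cv2.cvtColor(px,cv2.COLOR_RGB2HSV);H,S,V=hsv[...,0].astype(int),hsv[...,1],hsv[...,2];Z=P[...,2]
    ok=(P[...,0]>box[0])&(P[...,0]<box[2])&(P[...,1]>box[1])&(P[...,1]<box[3])&(Z>-.01)&(Z<.16)
    M={'red':((H<8)|(H>172))&(S>150)&(Z>.05),'yellow':(H>18)&(H<35)&(S>170)&(Z>.03),
       'black':(V<75)&(Z>.01),'white':(S<50)&(V>150)&(Z<.012)&(P[...,1]<-.1),'tray':(S<60)&(V<190)&(V>60)&(P[...,1]<-.33),'blue':(H>100)&(H<125)&(S>130)&(Z>.02)}
    m=(M[which]&ok).astype(np.uint8)
    nn,l,st,c=cv2.connectedComponentsWithStats(m)
    for i in range(1,nn):
        if st[i,4]>mina:
            q=P[l==i]
            r=cv2.minAreaRect((q[:,:2]*1000).astype(np.float32))
            print(which,st[i,4],(c[i]*1.25).round(),'med',np.nanmedian(q,0).round(4),'z',np.nanpercentile(q[:,2],[3,97]).round(3),'rect mm',np.round(r[0],1),np.round(r[1],1),round(r[2],1))
E
python3 - <<'E'
from meas import *
d=np.load('w2.npz')
for w in ('red','yellow','black','white','tray','blue'): comps(d['P'],d['px'],w)
E
```

```text
red 422 [535. 171.] med [ 0.5551 -0.0402  0.0929] z [0.074 0.095] rect mm [556.4 -48.7] [48.9 23.5] 4.4
yellow 215 [264.  99.] med [0.6112 0.2882 0.0733] z [0.062 0.076] rect mm [611.8 289.3] [ 9.6 48.5] 4.3
yellow 226 [332.  99.] med [0.6176 0.2076 0.0733] z [0.061 0.076] rect mm [618.2 207.8] [ 9.9 47.9] 4.8
yellow 224 [400.  99.] med [0.6241 0.127  0.0733] z [0.059 0.076] rect mm [624.9 126.9] [10.  47.6] 4.9
yellow 208 [467.  99.] med [0.6307 0.0478 0.0736] z [0.06  0.076] rect mm [631.9  46. ] [10.  47.6] 5.0
yellow 122 [277. 172.] med [0.5237 0.2806 0.0439] z [0.038 0.046] rect mm [523.3 282.2] [ 8.8 48.1] 9.3
yellow 121 [338. 172.] med [0.53   0.2012 0.0443] z [0.042 0.046] rect mm [530.2 201.7] [ 6.1 50.1] 5.4
yellow 117 [399. 172.] med [0.5365 0.1204 0.0443] z [0.042 0.046] rect mm [536.6 119.8] [ 5.1 48. ] 4.7
yellow 118 [461. 172.] med [0.5435 0.0393 0.0442] z [0.041 0.046] rect mm [543.6  38. ] [ 5.  49.8] 4.8
black 288 [551.  69.] med [ 0.6804 -0.065   0.0245] z [0.011 0.029] rect mm [683.5 -63.7] [ 20.2 115.7] 6.5
black 2215 [756. 109.] med [ 0.6598 -0.3328  0.0496] z [
[... 1692 characters left out ...]
ed [0.5932 0.2806 0.0631] z [0.043 0.068] rect mm [575.8 286.9] [68.6 49.8] 4.0
blue 674 [338. 125.] med [0.5986 0.1981 0.0628] z [0.044 0.068] rect mm [581.4 205.1] [66.6 48.5] 4.4
blue 1347 [399. 130.] med [0.5893 0.1246 0.0567] z [0.045 0.067] rect mm [587.2 124.5] [64.6 48.1] 4.9
blue 1350 [464. 131.] med [0.5953 0.0435 0.0564] z [0.045 0.068] rect mm [593.9  42.5] [65.1 48.8] 4.5
blue 132 [506. 150.] med [ 0.5772 -0.0136  0.0493] z [0.022 0.054] rect mm [578.8 -18.7] [16.7 33.1] 50.8
blue 80 [461. 167.] med [0.549  0.0387 0.0397] z [0.038 0.042] rect mm [548.8  39.8] [ 3.6 46.8] 4.7
blue 122 [504. 184.] med [ 0.5306 -0.0178  0.0503] z [0.025 0.053] rect mm [533.8 -21.9] [44.9 20.9] 43.2
```

```bash
python3 - <<'E'
from meas import *
d=np.load('w2.npz');P=d['P'];px=d['px'];hsv=cv2.cvtColor(px,cv2.COLOR_RGB2HSV);H,S,V=hsv[...,0].astype(int),hsv[...,1],hsv[...,2]
m=((H<8)|(H>172))&(S>150)&(P[...,2]>.0915)&(abs(P[...,1])<.1)
q=P[m];print('redtop',q.mean(0),q.min(0),q.max(0),cv2.minAreaRect((q[:,:2]*1000).astype(np.float32)))
# bail geometry: white bright thin, z
m=(S<60)&(V>120)&(P[...,2]>.055)&(P[...,1]>-.02)&(P[...,1]<.34)&(P[...,0]<.58)&(P[...,0]>.5)
q=P[m];print('bail',np.percentile(q,[5,50,95],axis=0).round(3))
# templates
wt=((S<60)&(V>140)&(P[...,2]<.012)&(P[...,2]>-.005)&(P[...,1]<-.1)&(P[...,1]>-.36)&(P[...,0]>.38)&(P[...,0]<.62)).astype(np.uint8)
nn,l,st,c=cv2.connectedComponentsWithStats(wt)
for i in range(1,nn):
    if st[i,4]>500:
        mm=cv2.morphologyEx((l==i).astype(np.uint8),cv2.MORPH_OPEN,np.ones((3,3)))
        q=P[mm>0][:,:2]*1000
        x0,y0=q.mean(0)
        # edge-based yaw: maximise fit of rectangle by robust extents
        best=[]
        for a in np.arange(-45,135,.5):
            r=np.radians(a);u=(q-[x0,y0])@np.array([[np.cos(r),-np.sin(r)],[np.sin(r),np.cos(r)]])
            lo,hi=np.percentile(u,1,0),np.percentile(u,99,0);best.append((np.prod(hi-lo),a,hi-lo,(lo+hi)/2))
        b=min(best,key=lambda t:t[0] if t[2][0]>t[2][1] else 1e9);r=np.radians(b[1])
        ctr=np.array([[np.cos(r),-np.sin(r)],[np.sin(r),np.cos(r)]])@b[3]+[x0,y0]
        bl=P[(V<75)&(P[...,2]>.0195)&(P[...,2]<.03)&(np.hypot(P[...,0]*1000-x0,P[...,1]*1000-y0)<30)]
        print('T',ctr.round(1),b[1],b[2].round(1),'knobtop',bl.mean(0).round(4),len(bl))
E
```

```text
redtop [ 0.55474229 -0.04347353  0.09491729] [ 0.51614389 -0.05247778  0.09153544] [0.58007727 0.06889086 0.38401501] ((548.9056396484375, 9.783668518066406), (48.96809387207031, 125.97653198242188), 7.757047653198242)
bail [[0.526 0.075 0.06 ]
 [0.532 0.125 0.469]
 [0.556 0.248 0.47 ]]
T [ 544.5 -175.5] 12.0 [76.5 65. ] knobtop [ 0.5449 -0.1725  0.0206] 46
T [ 438.5 -190.6] -14.5 [74.9 62. ] knobtop [ 0.44   -0.1894  0.0205] 35
T [ 423.  -303.5] 22.0 [77.8 62.4] knobtop [ 0.4238 -0.3014  0.0205] 32
```

```bash
python3 - <<'E'
from h import *
plan([(.556,-.0445,.17,4.8,.35,8),(.556,-.0445,.0905,4.8,.35,4),(.556,-.0445,.0905,4.8,.35,1)])
E
```

```text
[[0.35,[0.13,0.53,0.62],0.01],[0.35,[0.13,0.53,0.62],0.0],[0.35,[0.13,0.53,0.62],0.01],[0.35,[0.13,0.53,0.62],0.0],[0.35,[0.13,0.52,0.63],0.01],[0.35,[0.13,0.53,0.62],0.0],[0.35,[0.12,0.52,0.63],0.01],[0.35,[0.13,0.53,0.62],0.0]]
[[0.35,[0.0,0.0,0.5],0.0],[0.35,[0.0,0.0,0.5],0.0],[0.35,[0.0,0.0,0.49],0.0],[0.35,[0.0,0.0,0.5],0.0],[0.35,[0.0,0.0,0.0],0.0]]
end [ 0.556  -0.0446  0.0905] 4.8
```

{"method": "move_arm", "body": {
  "steps": [
    [0.35,[0.13,0.53,0.62],0],
    [0.35,[0.13,0.53,0.62],0],
    [0.35,[0.13,0.53,0.62],0],
    [0.35,[0.13,0.53,0.62],0],
    [0.35,[0.13,0.52,0.63],0],
    [0.35,[0.13,0.53,0.62],0],
    [0.35,[0.12,0.52,0.63],0],
    [0.35,[0.13,0.53,0.62],0]
  ]
}}

```text
clock: 11.88
tcp_pos: [0.5563, -0.0439, 0.1692]
eef_rot: [-180.0, 0.0, 5.2]
force: [-0.7, 0.0, -0.5]
gripper_width: 0.0308
grasp_force: 0.0
```

```bash
python3 - <<'E'
from h import *
s=monitor.sense();print(s['tcp_pos'],s['eef_rot'],s['joint_positions'].round(0),s['gripper_width'])
f=grab('wrist');save(f,'w3.png',k=1.25);np.savez('w3.npz',P=cloud(f),px=f['pixels'])
E
```

```text
[ 0.55634723 -0.04386208  0.16924164] [-1.79983111e+02  7.90171160e-03  5.20906583e+00] [-25.  20.  32. 108. -12.  56. -72.] 0.030756284354397194
```

View pics/w3.png

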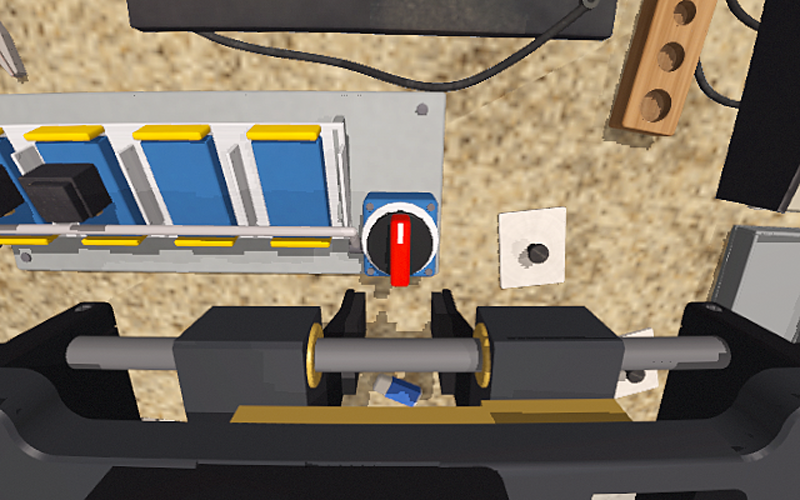

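The red bar at (400,245) lies midway between the fingers at (355,320) and (440,320).

{"method": "move_arm", "body": {
  "steps": [
    [0.35,[0,0,0.5],0],
    [0.35,[0,0,0.5],0],
    [0.35,[0,0,0.5],0],
    [0.35,[0,0,0.45],0.05],
    [0,[0,0,0],0],
    [0,[0,0,0],0],
    [0,[0,0,0],0],
    [0,[0,0,0],0]
  ]
}}

```text
clock: 12.92
tcp_pos: [0.5562, -0.0446, 0.0929]
eef_rot: [-180.0, -0.1, 4.7]
force: [-0.2, -0.5, -0.6]
gripper_width: 0.0024
grasp_force: 0.0
```

{"method": "move_arm", "body": {
  "steps": [
    [0,[0,0,-0.1],0],
    [0,[0,0,-0.1],0],
    [0,[0,0,-0.1],0],
    [0,[0,0,-0.06],0],
    [0,[0,0,0],0],
    [0,[0,0,0],0]
  ]
}}

```text
clock: 13.68
tcp_pos: [0.5557, -0.0445, 0.1066]
eef_rot: [-180.0, 0.0, 4.7]
force: [-0.3, 0.7, 0.0]
gripper_width: 0.0003
grasp_force: 0.0
```

```bash
python3 - <<'E'
from h import *
s=monitor.sense();print(s['tcp_pos'],s['eef_rot'],s['gripper_width'],s['force'])
f=grab('side');P=cloud(f);save(f,'s3.png',crop=(230,140,390,260),k=5)
E
```

```text
[ 0.55566009 -0.04451179  0.10660973] [-1.79993356e+02  1.47368524e-02  4.74238063e+00] 0.000285330856156012 [-0.31112041  0.68915338  0.00626596]
```

View pics/s3.png

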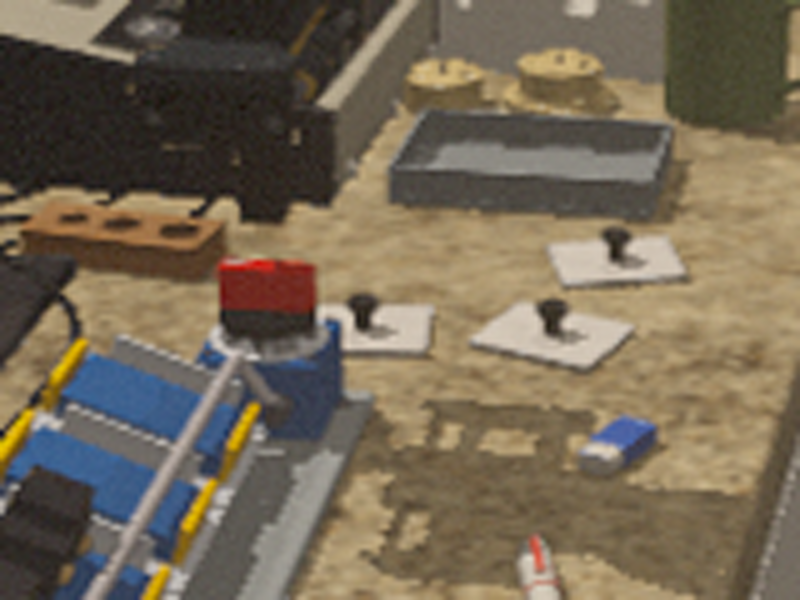

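```bash
python3 - <<'E'
from h import *
a=grab('side')['pixels'];b=grab('scene')['pixels']
cv2.imwrite('pics/both.png',np.vstack([a[60:340,100:640],b[40:320,100:640]])[...,::-1])
E
```

```text
(no output)
```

View pics/both.png

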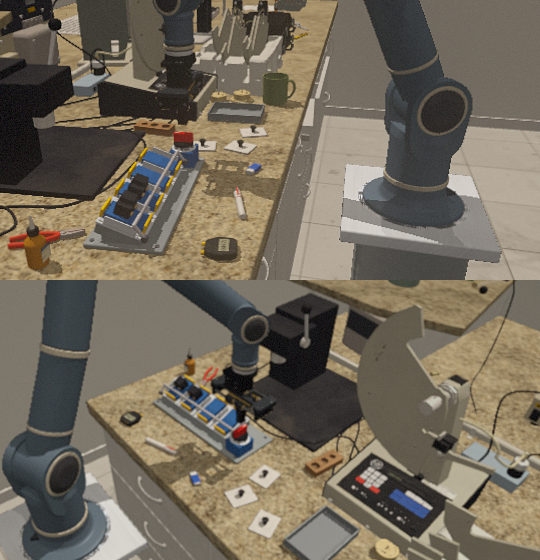

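```bash
python3 - <<'E'
from h import *
for n in('side','scene'):
    f=grab(n);P=cloud(f)
    m=(np.hypot(P[...,0]-.556,P[...,1]+.045)<.12)&(P[...,2]>.1)&(P[...,2]<.5)
    q=P[m];print(n,len(q),q.min(0))
    for z in np.arange(.1,.36,.02):
        w=q[(q[:,2]>z)&(q[:,2]<z+.02)]
        if len(w)>3:print(round(z,2),len(w),w.min(0).round(3),w.max(0).round(3))
d=np.load('w3.npz');P=d['P']
for (u,v) in [(352,305),(440,305),(400,340),(400,355),(345,350),(400,230)]:
    print((u,v),P[int(v/1.25),int(u/1.25)].round(3))
f=grab('wrist');P=cloud(f);print(f['T'].round(3));i=np.argwhere(f['depth'][200:260]>0)
dd=f['depth'];print(dd[235:300:10,300:340:8].round(3))
E
```

```text
side 5684 [ 0.44150925 -0.1375532   0.12201941]
0.12 64 [ 0.543 -0.052  0.122] [ 0.565 -0.03   0.14 ]
0.14 71 [ 0.542 -0.054  0.14 ] [ 0.565 -0.029  0.16 ]
0.16 13 [ 0.542 -0.034  0.16 ] [ 0.565 -0.026  0.165]
0.18 129 [ 0.511 -0.135  0.191] [0.584 0.048 0.2  ]
0.2 416 [ 0.51  -0.134  0.2  ] [0.583 0.054 0.22 ]
0.22 548 [ 0.51  -0.138  0.22 ] [0.586 0.058 0.24 ]
0.24 212 [ 0.526 -0.065  0.24 ] [0.574 0.013 0.26 ]
0.26 186 [ 0.528 -0.058  0.26 ] [0.574 0.011 0.28 ]
0.28 346 [ 0.514 -0.065  0.28 ] [0.589 0.011 0.3  ]
0.3 240 [ 0.516 -0.061  0.3  ] [ 0.59  -0.003  0.32 ]
0.32 262 [ 0.517 -0.055  0.32 ] [ 0.589 -0.003  0.34 ]
0.34 262 [ 0.518 -0.049  0.34 ] [ 0.59  -0.005  0.36 ]
scene 4334 [ 0.43670364 -0.14498383  0.11659188]
0.12 47 [ 0.54  -0.058  0.121] [ 0.562 -0.038  0.14 ]
0.14 52 [ 0.54 -0.06  0.14] [ 0.567 -0.035  0.16 ]
0.16 24 [ 0.541 -0.063  0.16 ] [ 0.559 -0.035  0.174]
0.18 130 [ 0.509 -0.137  0.185] [0.595 0.038 0.2  ]
0.2 442 [ 0.509 -0.143  0.2  ] [0.597 0.044 0.22 ]
0.22 678 [ 0.507 -0.145  0.22 ] [0.598 0.049 0.24 ]
0.24 192 [ 0.525 -0.068  0.24 ] [0.582 0.002 0.26 ]
0.26 88 [ 0.515 -0.067  0.26 ] [ 0.575 -0.001  0.28 ]
0.28 230 [ 0.511 -0.086  0.28 ] [0.587 0.003 0.3  ]
0.3 146 [ 0.514 -0.085  0.3  ] [ 0.574 -0.02   0.32 ]
0.32 194 [ 0.516 -0.085  0.32 ] [ 0.582 -0.02   0.34 ]
0.34 179 [ 0.518 -0.083  0.34 ] [ 0.575 -0.03   0.36 ]
(352, 305) [ 0.564 -0.023  0.196]
(440, 305) [ 0.567 -0.061  0.195]
(400, 340) [ 0.589 -0.041  0.266]
(400, 355) [ 0.587 -0.041  0.268]
(345, 350) [ 0.587 -0.028  0.268]
(400, 230) [ 0.574 -0.043  0.095]
[[ 0.081 -0.955 -0.286  0.634]
 [-0.997 -0.078 -0.023 -0.038]
 [ 0.     0.287 -0.958  0.281]
 [ 0.     0.     0.     1.   ]]
[[0.229 0.169 0.173 0.173 0.169]
 [0.094 0.157 0.161 0.16  0.156]
 [0.088 0.148 0.15  0.149 0.146]
 [0.083 0.139 0.139 0.138 0.09 ]
 [0.08  0.087 0.086 0.087 0.088]
 [0.08  0.086 0.086 0.085 0.085]
 [0.08  0.086 0.086 0.086 0.085]]
```

```bash
python3 - <<'E'
from h import *
for n,z,xy,yaw in(('w2',.3693,(.5009,.119),4.9),('w3',.1692,(.5563,-.0439),5.2)):
    P=np.load(n+'.npz')['P'];a=np.radians(yaw);d=P[...,:2]-xy
    tx=d[...,0]*np.cos(a)+d[...,1]*np.sin(a);ty=d[...,0]*np.sin(a)-d[...,1]*np.cos(a);tz=z-P[...,2]
    m=(tz<.05)&(abs(ty)<.09)&(abs(tx)<.08)&(tz>-.06)
    for t in np.arange(-.06,.05,.01):
        w=m&(tz>t)&(tz<t+.01)
        if w.sum():print(n,round(t,2),w.sum(),'tx',np.percentile(tx[w],[2,98]).round(3),'ty',np.percentile(ty[w],[2,98]).round(3),'inner',abs(ty[w]).min().round(4))
E
```

```text
w2 -0.06 557 tx [-0.009  0.012] ty [-0.056  0.055] inner 0.0426
w2 -0.05 584 tx [0.002 0.011] ty [-0.054  0.053] inner 0.0427
w2 -0.04 637 tx [-0.003  0.011] ty [-0.052  0.052] inner 0.0425
w2 -0.03 552 tx [-0.008  0.011] ty [-0.052  0.051] inner 0.0424
w2 -0.02 374 tx [-0.009  0.011] ty [-0.052  0.051] inner 0.0426
w3 -0.06 446 tx [-0.009  0.011] ty [-0.027  0.027] inner 0.0151
w3 -0.05 484 tx [0.005 0.011] ty [-0.026  0.026] inner 0.0151
w3 -0.04 449 tx [-0.002  0.011] ty [-0.024  0.024] inner 0.015
w3 -0.03 370 tx [-0.006  0.011] ty [-0.024  0.024] inner 0.0151
w3 -0.02 234 tx [-0.009  0.011] ty [-0.024  0.024] inner 0.0151
```

All three cameras put the fingertips about 13 mm behind the reported TCP, not 17 mm ahead of it. I'll plan from the measured fingertip position and watch the force while descending.

{"method": "move_arm", "body": {
  "steps": [
    [0.35,[0,0,0],0],
    [0.35,[0,0,0],0],
    [0.35,[0,0,0.3],0],
    [0.35,[0,0,0.3],0],
    [0.35,[0,0,0.3],0],
    [0.35,[0,0,0.2],0],
    [0.35,[0,0,0],0]
  ]
}}

```text
clock: 14.85
tcp_pos: [0.5552, -0.0446, 0.0618]
eef_rot: [-180.0, 0.1, 4.7]
force: [-0.2, -0.2, 0.7]
gripper_width: 0.0305
grasp_force: 0.0
```

{"method": "move_arm", "body": {
  "steps": [
    [0,[0,0,0],0],
    [0,[0,0,0],0],
    [0,[0,0,0],0],
    [0,[0,0,0],0]
  ]
}}

```text
clock: 15.35
tcp_pos: [0.5562, -0.045, 0.0632]
eef_rot: [180.0, -0.1, 4.7]
force: [0.1, -1.5, 2.9]
gripper_width: 0.014
grasp_force: 30.0
```

{"method": "move_arm", "body": {
  "steps": [
    [0,[0,0,-0.1],0],
    [0,[0,0,-0.1],0],
    [0,[0,0,-0.1],0],
    [0,[0,0,-0.03],0],
    [0,[0,0,0],0]
  ]
}}

```text
clock: 15.98
tcp_pos: [0.5561, -0.0449, 0.0763]
eef_rot: [180.0, -0.0, 4.7]
force: [1.4, -2.5, 0.4]
gripper_width: 0.0137
grasp_force: 30.0
```

{"method": "move_arm", "body": {
  "steps": [
    [0,[0,0,0],-0.72],
    [0,[0,0,0],-0.72],
    [0,[0,0,0],-0.72],
    [0,[0,0,0],-0.72],
    [0,[0,0,0],-0.72],
    [0,[0,0,0],-0.72],
    [0,[0,0,0],-0.72],
    [0,[0,0,0],-0.72]
  ]
}}

```text
clock: 16.98
tcp_pos: [0.5562, -0.0452, 0.0763]
eef_rot: [179.9, -0.0, 39.4]
force: [2.6, -4.2, -1.4]
gripper_width: 0.0137
grasp_force: 30.0
```

{"method": "move_arm", "body": {
  "steps": [
    [0,[0,0,0],-0.72],
    [0,[0,0,0],-0.72],
    [0,[0,0,0],-0.72],
    [0,[0,0,0],-0.72],
    [0,[0,0,0],-0.72],
    [0,[0,0,0],-0.72],
    [0,[0,0,0],-0.72],
    [0,[0,0,0],-0.72]
  ]
}}

```text
clock: 17.98
tcp_pos: [0.5564, -0.0454, 0.0763]
eef_rot: [179.9, 0.0, 74.0]
force: [2.5, -4.4, -1.0]
gripper_width: 0.0139
grasp_force: 30.0
```

{"method": "move_arm", "body": {
  "steps": [
    [0,[0,0,0],0],
    [0,[0,0,0],0]
  ]
}}

```text
clock: 18.23
tcp_pos: [0.5564, -0.0454, 0.0763]
eef_rot: [179.9, 0.0, 73.7]
force: [3.2, -3.5, -1.5]
gripper_width: 0.0136
grasp_force: 30.0
```

{"method": "move_arm", "body": {
  "steps": [
    [0,[0,0,0.1],0],
    [0,[0,0,0.1],0],
    [0,[0,0,0.1],0],
    [0,[0,0,0.08],0],
    [0,[0,0,0.03],0],
    [0,[0,0,0],0]
  ]
}}

```text
clock: 18.98
tcp_pos: [0.5566, -0.0454, 0.0628]
eef_rot: [179.9, -0.0, 73.8]
force: [-4.4, -4.9, 22.7]
gripper_width: 0.0136
grasp_force: 30.0
```

{"method": "move_arm", "body": {
  "steps": [
    [0.35,[0,0,0],0],
    [0.35,[0,0,0],0],
    [0.35,[0,0,-0.5],0],
    [0.35,[0,0,-1],0],
    [0.35,[0,0,-1],0],
    [0.35,[0,0,-1],0],
    [0.35,[0,0,-1],0],
    [0.35,[0,0,-1],0]
  ]
}}

```text
clock: 19.98
tcp_pos: [0.5548, -0.0433, 0.2798]
eef_rot: [-179.8, -0.0, 73.9]
force: [0.5, 0.6, -0.7]
gripper_width: 0.0305
grasp_force: 0.0
```

```bash
python3 - <<'E'
from h import *
f=grab('scene');P=cloud(f);save(f,'s4.png',crop=(240,120,400,240),k=4)
from meas import comps
comps(P,f['pixels'],'red');comps(P,f['pixels'],'black',box=(.5,-.1,.62,.33),mina=20)
s=monitor.sense();plan([(.5,.1,.36,5,1,None)])
E
```

```text
red 102 [425. 240.] med [ 0.5489 -0.0568  0.0879] z [0.068 0.096] rect mm [556.3 -53.8] [45.1 29.9] 59.6
black 129 [351. 179.] med [0.5611 0.2656 0.081 ] z [0.057 0.095] rect mm [561.  274.4] [32.3 45.6] 32.6
black 153 [368. 191.] med [0.5667 0.1934 0.0795] z [0.054 0.094] rect mm [584.3 219.6] [90.1 47.2] 58.0
black 80 [422. 246.] med [ 0.5429 -0.0529  0.0692] z [0.064 0.073] rect mm [547.7 -52.2] [41.4 45.5] 33.9
black 49 [418. 264.] med [ 0.5227 -0.0647  0.0312] z [0.014 0.045] rect mm [522.6 -57.5] [ 5.8 41.2] 4.8
[[1,[0.25,-0.2,-0.15],0.96],[1,[0.23,-0.22,-0.16],0.96],[1,[0.21,-0.25,-0.15],0.96],[1,[0.18,-0.27,-0.16],0.96],[1,[0.16,-0.28,-0.15],0.96],[1,[0.13,-0.3,-0.16],0.96],[1,[0.1,-0.31,-0.15],0.95],[1,[0.07,-0.31,-0.16],0.96]]
[[1,[0.03,-0.32,-0.15],0.95],[1,[0.0,-0.32,-0.16],0.96],[1,[-0.03,-0.32,-0.15],0.95],[1,[-0.06,-0.32,-0.16],0.96]]
end [0.5002 0.1001 0.3601] 4.98
```

View pics/s4.png

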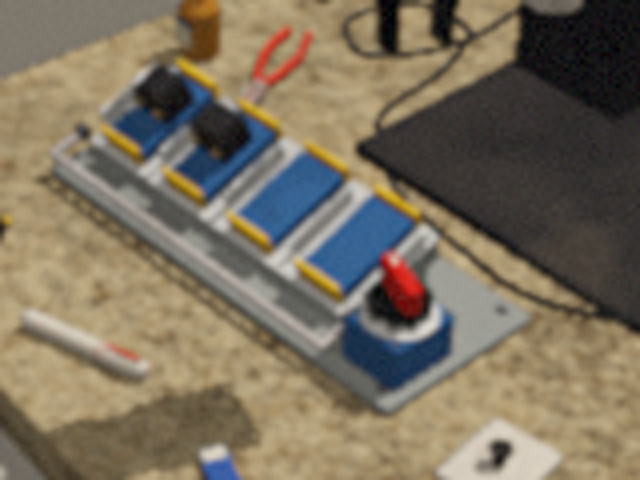

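Bail is open in front of the stand and the knob at (400,285) is turned and down. Blocks next.

```bash
python3 - <<'E'
from h import *
plan([(.569,.2844,.18,4.7,.72,14),(.569,.2844,.053,4.7,.72,5),(.569,.2844,.053,4.7,.72,1),(.569,.2844,.053,4.7,0,4)])
print('carry');plan([(.569,.2844,.15,4.7,0,3),(.54,-.43,.15,4.0,0,20),(.54,-.43,.06,4,0,3)],start=(.569,.2844,.053,4.7))
E
```

```text
[[0.72,[0.57,-0.14,0.19],0.82],[0.72,[0.55,-0.19,0.19],0.82],[0.72,[0.54,-0.24,0.19],0.82],[0.72,[0.51,-0.28,0.19],0.83],[0.72,[0.49,-0.33,0.19],0.82],[0.72,[0.46,-0.37,0.19],0.83],[0.72,[0.42,-0.41,0.19],0.82],[0.72,[0.39,-0.44,0.19],0.83]]
[[0.72,[0.35,-0.47,0.19],0.82],[0.72,[0.3,-0.5,0.19],0.83],[0.72,[0.26,-0.52,0.19],0.82],[0.72,[0.21,-0.54,0.18],0.83],[0.72,[0.17,-0.56,0.19],0.82],[0.72,[0.11,-0.58,0.18],0.83],[0.72,[0.0,0.0,0.64],0.0],[0.72,[0.0,0.0,0.63],0.0]]
[[0.72,[0.0,0.0,0.64],0.0],[0.72,[0.0,0.0,0.63],0.0],[0.72,[0.0,0.0,0.64],0.0],[0.72,[0.0,0.0,0.0],0.0],[0,[0.0,0.0,0.0],0.0],[0,[0.0,0.0,0.0],0.0],[0,[0.0,0.0,0.0],0.0],[0,[0.0,0.0,0.0],0.0]]
end [0.5688 0.2844 0.0529] 4.68
carry
[[0,[0.0,0.0,-0.81],0.0],[0,[0.0,0.0,-0.81],0.0],[0,[0.0,0.0,-0.8],0.0],[0,[-0.11,0.89,0.0],0.01],[0,[-0.11,0.89,0.0],0.01],[0,[-0.11,0.89,0.0],0.01],[0,[-0.11,0.89,0.0],0.01],[0,[-0.11,0.89,0.0],0.0]]
[[0,[-0.1,0.89,0.0],0.01],[0,[-0.1,0.89,0.0],0.0],[0,[-0.1,0.89,0.0],0.01],[0,[-0.1,0.89,0.0],0.0],[0,[-0.1,0.89,0.0],0.01],[0,[-0.1,0.89,0.0],0.0],[0,[-0.1,0.88,0.0],0.01],[0,[-0.1,0.89,0.0],0.0]]
[[0,[-0.1,0.88,0.0],0.01],[0,[-0.1,0.89,0.0],0.0],[0,[-0.1,0.88,0.0],0.01],[0,[-0.11,0.89,0.0],0.0],[0,[-0.1,0.88,0.0],0.01],[0,[-0.1,0.89,0.0],0.0],[0,[-0.11,0.88,0.0],0.01],[0,[0.0,0.0,0.75],0.0]]
[[0,[0.0,0.0,0.75],0.0],[0,[0.0,0.0,0.75],0.0]]
end [ 0.5399 -0.4298  0.0598] 3.98
```

{"method": "move_arm", "body": {
  "steps": [
    [0.72,[0.57,-0.14,0.19],0.82],
    [0.72,[0.55,-0.19,0.19],0.82],
    [0.72,[0.54,-0.24,0.19],0.82],
    [0.72,[0.51,-0.28,0.19],0.83],
    [0.72,[0.49,-0.33,0.19],0.82],
    [0.72,[0.46,-0.37,0.19],0.83],
    [0.72,[0.42,-0.41,0.19],0.82],
    [0.72,[0.39,-0.44,0.19],0.83]
  ]
}}

```text
clock: 21.02
tcp_pos: [0.5611, 0.1448, 0.2172]
eef_rot: [-179.9, 0.1, 34.2]
force: [-0.0, 0.7, 0.2]
gripper_width: 0.0627
grasp_force: 0.0
```

{"method": "move_arm", "body": {
  "steps": [
    [0.72,[0.35,-0.47,0.19],0.82],
    [0.72,[0.3,-0.5,0.19],0.83],
    [0.72,[0.26,-0.52,0.19],0.82],
    [0.72,[0.21,-0.54,0.18],0.83],
    [0.72,[0.17,-0.56,0.19],0.82],
    [0.72,[0.11,-0.58,0.18],0.83],
    [0.72,[0,0,0],0]
  ]
}}

```text
clock: 21.9
tcp_pos: [0.5647, 0.286, 0.1719]
eef_rot: [180.0, 0.2, 4.9]
force: [-0.4, -1.1, -0.1]
gripper_width: 0.0625
grasp_force: 0.0
```

```bash
python3 - <<'E'
from meas import *
s=monitor.sense();print(s['tcp_pos'],s['eef_rot'],s['gripper_width'])
f=grab('wrist');P=cloud(f);comps(P,f['pixels'],'black',box=(.5,.15,.63,.34));comps(P,f['pixels'],'yellow')
save(f,'w5.png')
E
```

```text
[0.5646843  0.28603544 0.17190872] [179.98619172   0.23823412   4.94650766] 0.062452252147248206
black 1902 [401. 238.] med [0.5742 0.2846 0.0857] z [0.066 0.095] rect mm [570.  285.9] [40.8 42.9] 4.0
black 2157 [501. 239.] med [0.5792 0.2124 0.0851] z [0.065 0.095] rect mm [570.1 209.4] [51.7 41.7] 4.9
yellow 687 [397. 181.] med [0.6123 0.291  0.0724] z [0.061 0.076] rect mm [612.  291.1] [10.5 48.6] 4.3
yellow 671 [507. 182.] med [0.6188 0.21   0.0724] z [0.061 0.075] rect mm [617.9 209.5] [11.3 49.1] 3.9
yellow 691 [614. 183.] med [0.6254 0.1298 0.0711] z [0.059 0.076] rect mm [625.  128.5] [10.7 49.5] 4.5
yellow 657 [718. 185.] med [0.6315 0.049  0.0711] z [0.06  0.075] rect mm [630.6  46.9] [11.2 49.9] 5.1
yellow 318 [579. 280.] med [0.5372 0.1251 0.044 ] z [0.037 0.046] rect mm [536.3 121.1] [ 8.  49.4] 2.6
yellow 283 [670. 280.] med [0.5438 0.0421 0.044 ] z [0.034 0.046] rect mm [543.1  39. ] [ 7.3 50.3] 2.4
yellow 312 [397. 280.] med [0.5243 0.2841 0.0441] z [0.04  0.046] rect mm [523.7 283.8] [ 6.4 49.1] 4.5
yellow 314 [490. 280.] med [0.5309 0.2027 0.0439] z [0.039 0.046] rect mm [530.  202.3] [ 7.4 48.9] 3.6
```

View pics/w5.png

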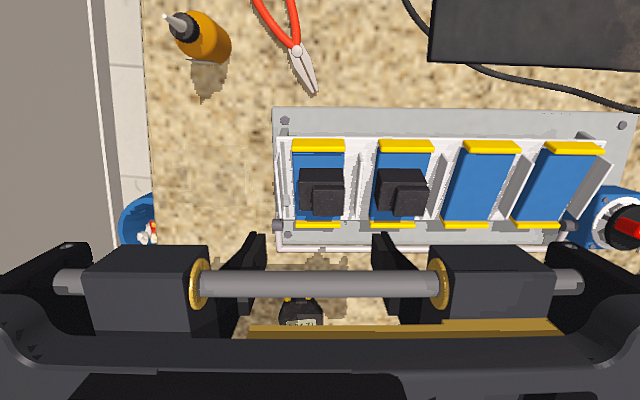

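Blocks at (321,192) and (402,190) lie square on rests 0 and 1, and the fingers straddle the left one.

{"method": "move_arm", "body": {
  "steps": [
    [0.72,[0.1,0,0.6],0],
    [0.72,[0,0,0.6],0],
    [0.72,[0,0,0.6],0],
    [0.72,[0,0,0.6],0],
    [0.72,[0,0,0.57],0],
    [0.72,[0,0,0],0]
  ]
}}

```text
clock: 22.7
tcp_pos: [0.5698, 0.2815, 0.0537]
eef_rot: [179.9, 0.2, 4.6]
force: [-0.1, -0.2, 0.6]
gripper_width: 0.0626
grasp_force: 0.0
```

{"method": "move_arm", "body": {
  "steps": [
    [0,[0,0,0],0],
    [0,[0,0,0],0],
    [0,[0,0,0],0],
    [0,[0,0,0],0]
  ]
}}

```text
clock: 23.2
tcp_pos: [0.5715, 0.2839, 0.0561]
eef_rot: [-180.0, -0.1, 4.6]
force: [-0.2, -1.0, 4.2]
gripper_width: 0.0417
grasp_force: 30.0
```

{"method": "move_arm", "body": {
  "steps": [
    [0,[0,0,-0.5],0],
    [0,[0,0,-0.5],0],
    [0,[0,0,-0.7],0],
    [0,[0,0,-0.7],0]
  ]
}}

```text
clock: 23.7
tcp_pos: [0.5712, 0.2838, 0.1534]
eef_rot: [-180.0, -0.1, 4.6]
force: [0.0, -0.3, -0.5]
gripper_width: 0.0418
grasp_force: 30.0
```

{"method": "move_arm", "body": {
  "steps": [
    [0,[-0.1,0.89,0],0],
    [0,[-0.1,0.89,0],0],
    [0,[-0.1,0.89,0],0],
    [0,[-0.1,0.89,0],0],
    [0,[-0.1,0.89,0],0],
    [0,[-0.1,0.89,0],0],
    [0,[-0.1,0.89,0],0],
    [0,[-0.1,0.89,0],0]
  ]
}}

```text
clock: 24.7
tcp_pos: [0.5623, -0.0039, 0.1526]
eef_rot: [-180.0, -0.1, 4.6]
force: [-0.2, -0.7, -1.2]
gripper_width: 0.0416
grasp_force: 30.0
```

{"method": "move_arm", "body": {
  "steps": [
    [0,[-0.1,0.89,0],0],
    [0,[-0.1,0.89,0],0],
    [0,[-0.1,0.89,0],0],
    [0,[-0.1,0.89,0],0],
    [0,[-0.1,0.89,0],0],
    [0,[-0.1,0.89,0],0],
    [0,[-0.1,0.89,0],0],
    [0,[-0.1,0.89,0],0]
  ]
}}

```text
clock: 25.7
tcp_pos: [0.5534, -0.2904, 0.1526]
eef_rot: [180.0, -0.1, 4.6]
force: [0.4, 0.7, -0.8]
gripper_width: 0.0414
grasp_force: 30.0
```

{"method": "move_arm", "body": {
  "steps": [
    [0,[-0.1,0.89,0],0],
    [0,[-0.1,0.89,0],0],
    [0,[-0.1,0.89,0],0],
    [0,[-0.1,0.89,0],0],
    [0,[0,0,0],0],
    [0,[0,0,0.6],0],
    [0,[0,0,0.6],0],
    [0,[0,0,0.6],0]
  ]
}}

```text
clock: 26.7
tcp_pos: [0.5496, -0.4308, 0.0794]
eef_rot: [-180.0, -0.1, 4.7]
force: [-1.0, -0.2, -2.0]
gripper_width: 0.042
grasp_force: 30.0
```

{"method": "move_arm", "body": {
  "steps": [
    [0,[0,0,0.6],0],
    [0,[0,0,0.4],0],
    [0,[0,0,0],0]
  ]
}}

```text
clock: 27.08
tcp_pos: [0.5484, -0.4311, 0.0383]
eef_rot: [-179.9, 0.1, 4.7]
force: [-0.5, 0.2, -0.7]
gripper_width: 0.0417
grasp_force: 30.0
```

{"method": "move_arm", "body": {
  "steps": [
    [0,[0,0,0.25],0],
    [0,[0,0,0.25],0],
    [0,[0,0,0.1],0],
    [0,[0,0,0],0],
    [0.6,[0,0,0],0],
    [0.6,[0,0,0],0],
    [0.6,[0,0,0],0]
  ]
}}

```text
clock: 27.95
tcp_pos: [0.5488, -0.4327, 0.0155]
eef_rot: [180.0, -0.0, 4.6]
force: [0.1, -0.2, -0.1]
gripper_width: 0.0516
grasp_force: 0.0
```

```bash
python3 - <<'E'
from h import *
plan([(.5484,-.431,.17,4.7,.6,4),(.572,.209,.17,4.7,.72,18)])
E
```

```text
[[0.6,[0.0,-0.01,-0.97],0.0],[0.6,[0.0,-0.01,-0.96],0.0],[0.6,[0.0,-0.01,-0.97],-0.01],[0.6,[-0.01,-0.01,-0.96],0.0],[0.72,[0.11,-0.88,0.0],0.0],[0.72,[0.1,-0.88,0.0],0.0],[0.72,[0.11,-0.88,0.0],0.0],[0.72,[0.1,-0.88,0.0],0.0]]
[[0.72,[0.11,-0.88,0.0],0.0],[0.72,[0.1,-0.88,0.0],0.0],[0.72,[0.11,-0.89,0.0],0.0],[0.72,[0.1,-0.88,0.0],0.0],[0.72,[0.11,-0.89,0.0],0.0],[0.72,[0.1,-0.88,0.0],0.0],[0.72,[0.11,-0.89,0.0],0.0],[0.72,[0.1,-0.88,0.0],0.0]]
[[0.72,[0.11,-0.89,0.0],0.0],[0.72,[0.1,-0.88,0.0],0.0],[0.72,[0.11,-0.89,0.0],0.0],[0.72,[0.1,-0.88,0.0],0.0],[0.72,[0.11,-0.89,0.0],0.0],[0.72,[0.1,-0.88,0.0],0.0]]
end [0.5718 0.209  0.1699] 4.68
```

{"method": "move_arm", "body": {
  "steps": [
    [0.6,[0,0,-0.97],0],
    [0.6,[0,0,-0.97],0],
    [0.6,[0,0,-0.97],0],
    [0.6,[0,0,-0.97],0],
    [0.72,[0.11,-0.88,0],0],
    [0.72,[0.11,-0.88,0],0],
    [0.72,[0.11,-0.88,0],0],
    [0.72,[0.11,-0.88,0],0]
  ]
}}

```text
clock: 28.95
tcp_pos: [0.5548, -0.2896, 0.1706]
eef_rot: [-180.0, -0.0, 4.6]
force: [-0.5, 0.5, -0.1]
gripper_width: 0.0627
grasp_force: 0.0
```

{"method": "move_arm", "body": {
  "steps": [
    [0.72,[0.11,-0.88,0],0],
    [0.72,[0.11,-0.88,0],0],
    [0.72,[0.11,-0.88,0],0],
    [0.72,[0.11,-0.88,0],0],
    [0.72,[0.11,-0.88,0],0],
    [0.72,[0.11,-0.88,0],0],
    [0.72,[0.11,-0.88,0],0],
    [0.72,[0.11,-0.88,0],0]
  ]
}}

```text
clock: 29.95
tcp_pos: [0.5672, -0.0061, 0.1707]
eef_rot: [-180.0, -0.0, 4.6]
force: [0.3, 1.1, 0.3]
gripper_width: 0.0624
grasp_force: 0.0
```

{"method": "move_arm", "body": {
  "steps": [
    [0.72,[0.11,-0.88,0],0],
    [0.72,[0.11,-0.88,0],0],
    [0.72,[0.11,-0.88,0],0],
    [0.72,[0.11,-0.88,0],0],
    [0.72,[0.11,-0.88,0],0],
    [0.72,[0.11,-0.88,0],0],
    [0.72,[0,0,0],0],
    [0.72,[0,0,0],0]
  ]
}}

```text
clock: 30.95
tcp_pos: [0.5766, 0.2044, 0.1704]
eef_rot: [180.0, -0.0, 4.6]
force: [0.4, -0.8, 0.2]
gripper_width: 0.0628
grasp_force: 0.0
```

```bash
python3 - <<'E'
from meas import *
s=monitor.sense();print(s['tcp_pos'],s['eef_rot'],s['gripper_width'])
f=grab('wrist');P=cloud(f);comps(P,f['pixels'],'black',box=(.53,.15,.605,.24));comps(P,f['pixels'],'yellow')
f=grab('scene');P=cloud(f);comps(P,f['pixels'],'black',box=(.42,-.48,.58,-.38),mina=30)
E
```

```text
[0.57656786 0.20442023 0.17039803] [ 1.79954453e+02 -2.08293866e-03  4.57602550e+00] 0.06284061448056275
black 1950 [391. 246.] med [0.5814 0.2094 0.0857] z [0.066 0.095] rect mm [576.1 210. ] [40.5 41.1] 4.4
yellow 698 [287. 189.] med [0.6129 0.2898 0.0715] z [0.06  0.075] rect mm [612.1 290.1] [10.8 49.4] 4.4
yellow 681 [396. 189.] med [0.6192 0.2092 0.0719] z [0.06  0.075] rect mm [618.7 209.3] [ 9.8 48.7] 4.5
yellow 690 [506. 189.] med [0.6256 0.1284 0.0718] z [0.06  0.076] rect mm [625.3 127.8] [10.9 48.7] 6.4
yellow 711 [614. 189.] med [0.6321 0.0473 0.071 ] z [0.059 0.075] rect mm [631.5  41.4] [11.7 60.2] 4.3
yellow 320 [581. 286.] med [0.544  0.0403 0.0441] z [0.038 0.046] rect mm [543.5  39.1] [ 7.1 49.3] 2.6
yellow 332 [304. 287.] med [0.5248 0.2837 0.0437] z [0.039 0.046] rect mm [523.6 282.9] [ 7.3 48.6] 4.2
yellow 349 [396. 287.] med [0.531  0.2025 0.0438] z [0.039 0.046] rect mm [530.2 202.1] [ 8.1 49.3] 5.1
yellow 313 [489. 286.] med [0.5377 0.1209 0.0438] z [0.039 0.046] rect mm [536.6 120.7] [ 7.7 48.8] 5.9
black 269 [545. 356.] med [ 0.5451 -0.439   0.0318] z [0.012 0.042] rect mm [ 552.8 -434. ] [37.1 42.6] 5.4
```

{"method": "move_arm", "body": {
  "steps": [
    [0.72,[0,-0.12,0.6],0],
    [0.72,[0,0,0.6],0],
    [0.72,[0,0,0.6],0],
    [0.72,[0,0,0.6],0],
    [0.72,[0,0,0.5],0],
    [0.72,[0,0,0],0]
  ]
}}

```text
clock: 31.8
tcp_pos: [0.5755, 0.2086, 0.0533]
eef_rot: [179.9, 0.1, 4.5]
force: [-0.4, -0.5, 0.8]
gripper_width: 0.063
grasp_force: 0.0
```

{"method": "move_arm", "body": {
  "steps": [
    [0,[0,0,0],0],
    [0,[0,0,0],0],
    [0,[0,0,0],0],
    [0,[0,0,0],0],
    [0,[0,0,-0.6],0],
    [0,[0,0,-0.6],0],
    [0,[0,0,-0.7],0],
    [0,[0,0,-0.6],0]
  ]
}}

```text
clock: 32.8
tcp_pos: [0.5759, 0.2103, 0.155]
eef_rot: [-180.0, 0.0, 4.6]
force: [0.5, 0.0, -1.3]
gripper_width: 0.0414
grasp_force: 30.0
```

```bash
python3 - <<'E'
from h import *
s=monitor.sense();p=s['tcp_pos']
plan([(.462,-.432,p[2],4.7,0,18)])
E
```

```text
[[0,[-0.23,0.88,0.0],0.0],[0,[-0.23,0.88,0.0],0.0],[0,[-0.23,0.88,0.0],0.0],[0,[-0.23,0.88,0.0],0.0],[0,[-0.23,0.88,0.0],0.0],[0,[-0.23,0.88,0.0],0.0],[0,[-0.23,0.87,0.0],0.0],[0,[-0.23,0.88,0.0],0.0]]
[[0,[-0.23,0.87,0.0],0.0],[0,[-0.23,0.88,0.0],0.0],[0,[-0.23,0.87,0.0],0.0],[0,[-0.23,0.88,0.0],0.0],[0,[-0.23,0.87,0.0],0.0],[0,[-0.23,0.88,0.0],0.0],[0,[-0.23,0.87,0.0],0.0],[0,[-0.23,0.88,0.0],0.0]]
[[0,[-0.23,0.87,0.0],-0.01],[0,[-0.22,0.88,0.0],0.0]]
end [ 0.4622 -0.4322  0.155 ] 4.69
```

{"method": "move_arm", "body": {
  "steps": [
    [0,[-0.23,0.88,0],0],
    [0,[-0.23,0.88,0],0],
    [0,[-0.23,0.88,0],0],
    [0,[-0.23,0.88,0],0],
    [0,[-0.23,0.88,0],0],
    [0,[-0.23,0.88,0],0],
    [0,[-0.23,0.88,0],0],
    [0,[-0.23,0.88,0],0]
  ]
}}

```text
clock: 33.8
tcp_pos: [0.5248, -0.0773, 0.1541]
eef_rot: [-180.0, 0.0, 4.6]
force: [0.2, 0.6, -2.1]
gripper_width: 0.0418
grasp_force: 30.0
```

{"method": "move_arm", "body": {
  "steps": [
    [0,[-0.23,0.88,0],0],
    [0,[-0.23,0.88,0],0],
    [0,[-0.23,0.88,0],0],
    [0,[-0.23,0.88,0],0],
    [0,[-0.23,0.88,0],0],
    [0,[-0.23,0.88,0],0],
    [0,[-0.23,0.88,0],0],
    [0,[-0.23,0.88,0],0]
  ]
}}

```text
clock: 34.8
tcp_pos: [0.4744, -0.3636, 0.154]
eef_rot: [-180.0, 0.0, 4.6]
force: [-0.1, -0.2, -1.1]
gripper_width: 0.042
grasp_force: 30.0
```

{"method": "move_arm", "body": {
  "steps": [
    [0,[-0.23,0.88,0],0],
    [0,[-0.22,0.88,0],0],
    [0,[0,0,0],0],
    [0,[0,0,0.7],0],
    [0,[0,0,0.7],0],
    [0,[0,0,0.7],0],
    [0,[0,0,0.7],0],
    [0,[0,0,0],0]
  ]
}}

```text
clock: 35.8
tcp_pos: [0.4615, -0.4318, 0.0399]
eef_rot: [-179.7, 0.2, 4.7]
force: [0.5, 0.1, -1.6]
gripper_width: 0.0414
grasp_force: 30.0
```

{"method": "move_arm", "body": {
  "steps": [
    [0,[0,0,0.25],0],
    [0,[0,0,0.25],0],
    [0,[0,0,0.12],0],
    [0,[0,0,0],0],
    [0.6,[0,0,0],0],
    [0.6,[0,0,0],0],
    [0.6,[0,0,-0.5],0],
    [0.6,[0,0,-0.9],0]
  ]
}}

```text
clock: 36.8
tcp_pos: [0.4621, -0.4342, 0.0743]
eef_rot: [-179.9, 0.1, 4.6]
force: [0.8, 0.2, 1.3]
gripper_width: 0.0522
grasp_force: 0.0
```

{"method": "move_arm", "body": {
  "steps": [
    [0.6,[0,0,-1],0],
    [0.6,[0,0,-1],0],
    [0.6,[-0.2,-0.7,-1],0],
    [0.6,[-0.2,-0.7,-1],0],
    [0.6,[-0.2,-0.7,0],0],
    [0.6,[-0.2,-0.7,0],0],
    [0.6,[-0.2,-0.7,0],0],
    [0.6,[-0.2,-0.7,0],0]
  ]
}}

```text
clock: 37.8
tcp_pos: [0.4007, -0.2705, 0.235]
eef_rot: [180.0, -0.1, 4.6]
force: [0.3, 0.6, 0.0]
gripper_width: 0.0523
grasp_force: 0.0
```

```bash
cat > tm.py <<'E'
from meas import *
def temps(P,px,box=(.36,-.36,.62,-.1)):
    hsv=cv2.cvtColor(px,cv2.COLOR_RGB2HSV);S,V=hsv[...,1],hsv[...,2]
    ok=(P[...,1]<box[3])&(P[...,1]>box[1])&(P[...,0]>box[0])&(P[...,0]<box[2])
    wt=((S<60)&(V>140)&(P[...,2]<.012)&(P[...,2]>-.008)&ok).astype(np.uint8)
    nn,l,st,c=cv2.connectedComponentsWithStats(wt)
    for i in range(1,nn):
        if st[i,4]>500:
            mm=cv2.morphologyEx((l==i).astype(np.uint8),cv2.MORPH_OPEN,np.ones((3,3)))
            q=P[mm>0][:,:2]*1000;x0,y0=q.mean(0)
            r=cv2.minAreaRect(q.astype(np.float32));a=r[2] if r[1][0]>r[1][1] else r[2]-90
            bl=P[(V<75)&(P[...,2]>.019)&(P[...,2]<.03)&(np.hypot(P[...,0]*1000-x0,P[...,1]*1000-y0)<30)]
            print('T',np.round(r[0],1),'yaw',round(a,1),np.round(r[1],1),'px',(c[i]*1.25).round(),'knobtop',bl.mean(0).round(4) if len(bl) else None,'z',np.nanmedian(P[mm>0][:,2]).round(4))
E
python3 - <<'E'
from tm import *
s=monitor.sense();print(s['tcp_pos'],s['eef_rot'],s['joint_positions'].round())
f=grab('wrist');P=cloud(f);temps(P,f['pixels']);save(f,'w6.png')
f=grab('scene');P=cloud(f);comps(P,f['pixels'],'black',box=(.42,-.48,.58,-.38),mina=30)
E
```

```text
[ 0.40071429 -0.27050386  0.23502365] [ 1.79963895e+02 -1.26819254e-01  4.58282606e+00] [  5.   7.  27. 112.  -4.  61. -52.]
T [ 545.8 -173.8] yaw 10.9 [78.  65.1] px [314.  62.] knobtop [ 0.5451 -0.1742  0.0204] z 0.0017
T [ 439.4 -190.6] yaw -14.4 [63.5 76.5] px [327. 170.] knobtop [ 0.4389 -0.1905  0.0204] z 0.0017
T [ 424.4 -303.4] yaw 22.0 [76.4 64.7] px [429. 192.] knobtop [ 0.4243 -0.3025  0.0204] z 0.0018
black 261 [545. 356.] med [ 0.5456 -0.4393  0.0325] z [0.013 0.041] rect mm [ 552.9 -434.9] [37.9 42.1] 8.4
black 249 [518. 378.] med [ 0.4587 -0.4415  0.0326] z [0.012 0.042] rect mm [ 464.6 -437.6] [32.5 41. ] 7.7
```

View pics/w6.png

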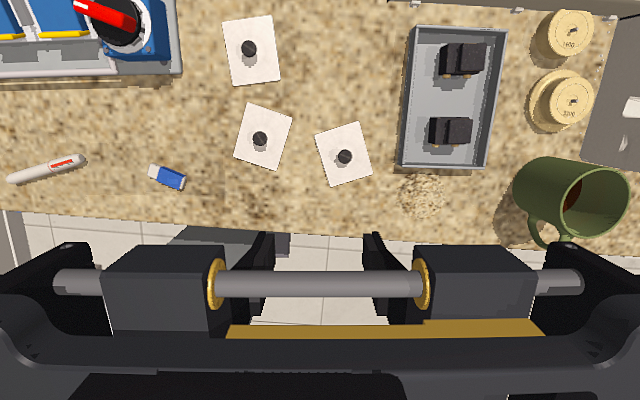

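Both blocks lie in the tray at (460,60) and (450,132). The three templates have not moved: (251,52), (262,137) and (344,154).

```bash
python3 - <<'E'
from h import *
plan([(.4243,-.303,.07,22,.5,6),(.4243,-.303,.07,22,.5,1),(.4243,-.303,-.003,22,.5,3),(.4243,-.303,-.003,22,.5,1)])
E
```

```text
[[0.5,[0.09,0.15,0.69],-0.48],[0.5,[0.08,0.16,0.69],-0.48],[0.5,[0.07,0.16,0.68],-0.48],[0.5,[0.06,0.16,0.69],-0.48],[0.5,[0.06,0.16,0.68],-0.47],[0.5,[0.04,0.17,0.69],-0.48],[0.5,[0.0,0.0,0.0],0.0],[0.5,[0.0,0.0,0.61],0.0]]
[[0.5,[0.0,0.0,0.61],0.0],[0.5,[0.0,0.0,0.6],0.0],[0.5,[0.0,0.0,0.0],0.0]]
end [ 0.4241 -0.3031 -0.0028] 22.0
```

{"method": "move_arm", "body": {
  "steps": [
    [0.5,[0.09,0.15,0.69],-0.48],
    [0.5,[0.08,0.16,0.69],-0.48],
    [0.5,[0.07,0.16,0.68],-0.48],
    [0.5,[0.06,0.16,0.69],-0.48],
    [0.5,[0.06,0.16,0.68],-0.48],
    [0.5,[0.04,0.17,0.69],-0.48],
    [0.5,[0,0,0],0],
    [0.5,[0,0,0],0]
  ]
}}

```text
clock: 38.9
tcp_pos: [0.4253, -0.3064, 0.0699]
eef_rot: [179.9, -0.1, 21.8]
force: [-0.5, 0.7, -0.3]
gripper_width: 0.0435
grasp_force: 0.0
```

```bash
python3 - <<'E'
from tm import *
s=monitor.sense();print(s['tcp_pos'],s['eef_rot'])
f=grab('wrist');P=cloud(f);temps(P,f['pixels'])
E
```

```text
[ 0.42530372 -0.30637736  0.06994686] [ 1.79908327e+02 -6.19546634e-02  2.18236041e+01]
T [ 526.2 -177.6] yaw -76.6 [38.9 66.1] px [262.  31.] knobtop [ 0.5365 -0.1782  0.0191] z 0.0018
T [ 438.5 -189.3] yaw -14.5 [65.1 78.6] px [242. 172.] knobtop [ 0.4398 -0.1911  0.0202] z 0.0017
T [ 423.3 -303.3] yaw 22.2 [78.4 64. ] px [394. 253.] knobtop [ 0.425  -0.3027  0.0201] z 0.0018
```

{"method": "move_arm", "body": {
  "steps": [
    [0.5,[0,-0.09,0.5],0],
    [0.5,[0,0,0.5],0],
    [0.5,[0,0,0.5],0],
    [0.5,[0,0,0.32],0],
    [0.5,[0,0,0],0]
  ]
}}

```text
clock: 39.58
tcp_pos: [0.4234, -0.302, -0.004]
eef_rot: [-180.0, 0.0, 21.9]
force: [-0.8, -0.6, 0.3]
gripper_width: 0.0436
grasp_force: 0.0
```

{"method": "move_arm", "body": {
  "steps": [
    [0,[0,0,0],0],
    [0,[0,0,0],0],
    [0,[0,0,0],0],
    [0,[0,0,0],0]
  ]
}}

```text
clock: 40.08
tcp_pos: [0.4238, -0.3024, -0.0037]
eef_rot: [180.0, -0.0, 21.9]
force: [-0.5, 0.6, 3.0]
gripper_width: 0.0178
grasp_force: 30.0
```

{"method": "move_arm", "body": {
  "steps": [
    [0,[0,0,-0.3],0],
    [0,[0,0,-0.6],0],
    [0,[0,0,-0.9],0],
    [0,[0,0,-0.9],0],
    [0,[0,0,-0.9],0],
    [0,[0,0,0],0]
  ]
}}

```text
clock: 40.83
tcp_pos: [0.425, -0.3032, 0.1431]
eef_rot: [179.7, -0.3, 21.9]
force: [0.2, -0.1, -0.9]
gripper_width: 0.0177
grasp_force: 30.0
```

```bash
python3 - <<'E'
from h import *
s=monitor.sense();p=s['tcp_pos']
plan([(.575,.042,p[2],4.7,0,11)])
E
```

```text
[[0,[0.61,-0.6,0.0],0.26],[0,[0.59,-0.62,0.0],0.26],[0,[0.58,-0.63,0.0],0.26],[0,[0.56,-0.65,0.0],0.26],[0,[0.54,-0.66,0.0],0.26],[0,[0.52,-0.68,0.0],0.26],[0,[0.5,-0.69,0.0],0.26],[0,[0.48,-0.71,0.0],0.26]]
[[0,[0.47,-0.72,0.0],0.26],[0,[0.44,-0.73,0.0],0.26],[0,[0.43,-0.74,0.0],0.27]]
end [0.5751 0.042  0.1431] 4.68
```

{"method": "move_arm", "body": {
  "steps": [
    [0,[0.63,-0.6,0],0.26],
    [0,[0.61,-0.62,0],0.26],
    [0,[0.6,-0.63,0],0.26],
    [0,[0.58,-0.65,0],0.26],
    [0,[0.56,-0.66,0],0.26],
    [0,[0.54,-0.68,0],0.26],
    [0,[0.52,-0.69,0],0.26],
    [0,[0.5,-0.71,0],0.26]
  ]
}}

```text
clock: 41.82
tcp_pos: [0.5378, -0.0481, 0.1389]
eef_rot: [-180.0, 0.1, 9.4]
force: [1.0, 0.5, -0.9]
gripper_width: 0.018
grasp_force: 30.0
```

{"method": "move_arm", "body": {
  "steps": [
    [0,[0.49,-0.72,0],0.26],
    [0,[0.46,-0.73,0],0.26],
    [0,[0.45,-0.74,0],0.27],
    [0,[0,0,0],0],
    [0,[0,0,0],0],
    [0,[0,0,0],0]
  ]
}}

```text
clock: 42.58
tcp_pos: [0.5812, 0.0438, 0.1396]
eef_rot: [180.0, 0.1, 4.6]
force: [0.5, -0.6, -0.9]
gripper_width: 0.0179
grasp_force: 30.0
```

```bash
python3 - <<'E'
from tm import *
s=monitor.sense();print(s['tcp_pos'],s['eef_rot'])
f=grab('wrist');P=cloud(f);comps(P,f['pixels'],'yellow')
px=f['pixels'];hsv=cv2.cvtColor(px,cv2.COLOR_RGB2HSV);S,V=hsv[...,1],hsv[...,2]
z=s['tcp_pos'][2];m=(S<60)&(V>120)&(abs(P[...,2]-z-.006)<.012)&(np.hypot(P[...,0]-.585,P[...,1]-.042)<.07)
q=P[m];print(m.sum(),cv2.minAreaRect((q[:,:2]*1000).astype(np.float32)),np.percentile(q,[3,50,97],axis=0).round(4))
save(f,'w7.png')
E
```

```text
[0.58122376 0.04376506 0.13960897] [1.79974270e+02 6.34585103e-02 4.56230099e+00]
yellow 876 [279. 183.] med [0.626  0.1254 0.0722] z [0.061 0.075] rect mm [625.5 126.7] [10.3 49.5] 4.6
yellow 892 [401. 183.] med [0.6322 0.0458 0.0725] z [0.061 0.075] rect mm [631.7  45.9] [10.3 48.8] 4.5
yellow 847 [ 43. 185.] med [0.6131 0.2863 0.071 ] z [0.059 0.075] rect mm [611.9 289.3] [11.4 49.9] 3.9
yellow 883 [157. 184.] med [0.6195 0.2066 0.0717] z [0.06  0.075] rect mm [618.9 207.9] [10.4 50.1] 4.2
yellow 393 [100. 291.] med [0.5253 0.2806 0.0435] z [0.035 0.046] rect mm [523.9 282.4] [ 9.2 50.2] 6.1
yellow 382 [199. 291.] med [0.5316 0.198  0.0439] z [0.038 0.046] rect mm [530.4 200.9] [ 8.  49.6] 6.5
yellow 398 [298. 292.] med [0.5378 0.1194 0.0441] z [0.04  0.046] rect mm [537.1 119.6] [ 6.6 48.7] 4.6
6149 ((590.9688110351562, 44.92538833618164), (57.616310119628906, 63.33473205566406), 4.558764457702637) [[0.5793 0.0161 0.1437]
 [0.6022 0.0458 0.145 ]
 [0.6193 0.0752 0.1461]]
```

View pics/w7.png

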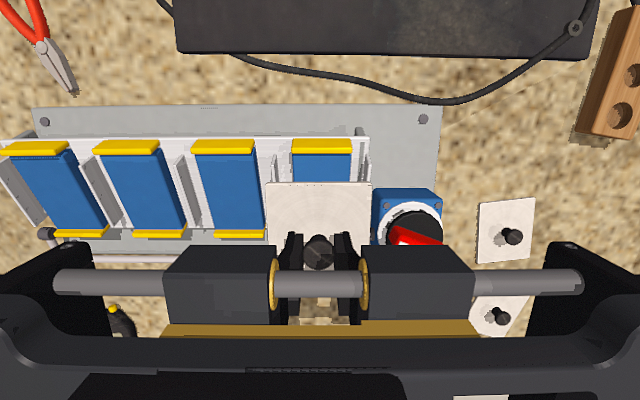

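{"method": "move_arm", "body": {
  "steps": [
    [0,[0.02,0.03,0.5],0],
    [0,[0,0,0.5],0],
    [0,[0,0,0.5],0],
    [0,[0,0,0.34],0],
    [0,[0,0,0],0]
  ]
}}

```text
clock: 43.25
tcp_pos: [0.5821, 0.0436, 0.0656]
eef_rot: [180.0, 0.1, 4.6]
force: [-0.1, 0.2, -0.8]
gripper_width: 0.0176
grasp_force: 30.0
```

{"method": "move_arm", "body": {
  "steps": [
    [0,[0,0,0.08],0],
    [0,[0,0,0.08],0],
    [0,[0,0,0.08],0],
    [0,[0,0,0],0]
  ]
}}

```text
clock: 43.75
tcp_pos: [0.5817, 0.0439, 0.0567]
eef_rot: [-180.0, 0.1, 4.7]
force: [-5.2, -0.1, 3.6]
gripper_width: 0.0178
grasp_force: 30.0
```

{"method": "move_arm", "body": {
  "steps": [
    [0,[0,0,0.08],0],
    [0,[0,0,0.08],0],
    [0,[0,0,0],0]
  ]
}}

```text
clock: 44.12
tcp_pos: [0.5821, 0.044, 0.0508]
eef_rot: [-180.0, 0.1, 4.7]
force: [-6.2, -1.2, 6.8]
gripper_width: 0.0179
grasp_force: 30.0
```

{"method": "move_arm", "body": {
  "steps": [
    [0,[0,0,0.07],0],
    [0,[0,0,0],0]
  ]
}}

```text
clock: 44.38
tcp_pos: [0.5825, 0.0441, 0.0504]
eef_rot: [-179.9, 0.1, 4.7]
force: [-10.3, -0.8, 21.9]
gripper_width: 0.018
grasp_force: 30.0
```

{"method": "move_arm", "body": {
  "steps": [
    [0.35,[0,0,0],0],
    [0.35,[0,0,0],0],
    [0.35,[0,0,0],0],
    [0.35,[0,0,-0.5],0],
    [0.35,[0,0,-1],0],
    [0.35,[0,0,-1],0],
    [0.35,[0,0,-1],0],
    [0.35,[0,0,0],0]
  ]
}}

```text
clock: 45.38
tcp_pos: [0.5856, 0.0443, 0.1906]
eef_rot: [-180.0, -0.4, 4.7]
force: [-0.3, 0.4, -0.1]
gripper_width: 0.0302
grasp_force: 0.0
```

```bash
cat > pm.py <<'E'
from tm import *
C,Sn=np.cos(np.radians(4.6)),np.sin(np.radians(4.6))
RS=[(.567,.2873),(.574,.2058),(.5805,.1242),(.587,.0427)]
def placed(P,px,k):
    """plate on rest k, in rest-aligned horizontal coords; plate edges from near-white pixels above rest plane"""
    rx,ry=RS[k];hsv=cv2.cvtColor(px,cv2.COLOR_RGB2HSV);S,V=hsv[...,1],hsv[...,2]
    dx,dy=P[...,0]-rx,P[...,1]-ry;u=dx*C+dy*Sn;v=-dx*Sn+dy*C
    h=P[...,2]-.0535-u*np.tan(np.radians(20))
    m=(S<70)&(V>120)&(h>.0015)&(h<.0075)&(abs(u)<.05)&(abs(v)<.05)
    if m.sum()<50: print(k,'none',m.sum());return
    m=cv2.morphologyEx(m.astype(np.uint8),cv2.MORPH_OPEN,np.ones((3,3)))>0
    r=cv2.minAreaRect(np.stack([u[m],v[m]],1).astype(np.float32)*1000)
    lo,hi=np.percentile(u[m],[1,99]),np.percentile(v[m],[1,99])
    A=np.c_[u[m],v[m],np.ones(m.sum())];c=np.linalg.lstsq(A,P[...,2][m],rcond=None)[0]
    kn=(V<75)&(h>.018)&(h<.032)&(abs(u)<.03)&(abs(v)<.03)
    print('rest',k,m.sum(),'rect',np.round(r,1).tolist() if 0 else (np.round(r[0],1),np.round(r[1],1),round(r[2],1)),'u',(lo*1000).round(1),'v',(hi*1000).round(1),'slope deg',np.degrees(np.arctan(c[:2])).round(1),'knob uv',(np.array([u[kn].mean(),v[kn].mean()])*1000).round(1) if kn.sum() else None)
E
python3 - <<'E'
from pm import *
s=monitor.sense();print(s['tcp_pos'],s['eef_rot'])
for n in('wrist','scene','side'):
    f=grab(n);print(n);placed(cloud(f),f['pixels'],3)
    if n=='wrist':save(f,'w8.png');temps(cloud(f),f['pixels']);comps(cloud(f),f['pixels'],'yellow')
E
```

```text
[0.58555913 0.04433689 0.19061425] [-179.95948169   -0.43583678    4.68292055]
wrist
rest 3 3560 rect (array([-0.8, -0.5]), array([84.1, 71.5]), 90.0) u [-35.7  34.6] v [-41.6  40.6] slope deg [19.9 -0.1] knob uv [-5.5  2.5]
T [ 543.8 -175.7] yaw 11.5 [80.2 66.1] px [602. 273.] knobtop [ 0.545  -0.1727  0.0203] z 0.0019
yellow 593 [401. 182.] med [0.6322 0.0458 0.0724] z [0.061 0.075] rect mm [632.1  45.9] [10.5 48.9] 4.5
yellow 592 [101. 183.] med [0.613  0.2868 0.072 ] z [0.06  0.075] rect mm [612.1 296.4] [10.5 62.6] 4.2
yellow 596 [198. 182.] med [0.6196 0.2069 0.0716] z [0.059 0.075] rect mm [619.3 208.2] [10.6 49.3] 3.2
yellow 589 [299. 182.] med [0.6259 0.1262 0.0723] z [0.061 0.075] rect mm [625.3 126.6] [ 9.9 48.9] 4.4
yellow 306 [227. 275.] med [0.5315 0.1997 0.0437] z [0.037 0.046] rect mm [530.9 201.6] [ 7.9 49.5] 6.7
yellow 280 [143. 274.] med [0.5251 0.2792 0.0435] z [0.036 0.046] rect mm [524.  282.9] [ 7.  49.5] 5.8
yellow 257 [313. 276.] med [0.5377 0.1195 0.0441] z [0.04  0.046] rect mm [537.2 119.7] [ 5.7 49.3] 4.6
yellow 254 [401. 276.] med [0.5443 0.0384 0.0441] 
[... 324 characters left out ...]
rcentile(u[m],[1,99]),np.percentile(v[m],[1,99])
          ~~~~~~~~~~~~~^^^^^^^^^^^^^
    return _quantile_unchecked(
        a, q, axis, out, overwrite_input, method, keepdims, weights)
    return _ureduce(a,
                    func=_quantile_ureduce_func,
    ...<5 lines>...
                    overwrite_input=overwrite_input,
                    method=method)
    r = func(a, **kwargs)
    result = _quantile(arr,
                       quantiles=q,
    ...<2 lines>...
                       out=out,
                       weights=wgt)
    slices_having_nans = np.isnan(arr[-1, ...])
                                  ~~~^^^^^^^^^
IndexError: index -1 is out of bounds for axis 0 with size 0
```

View pics/w8.png

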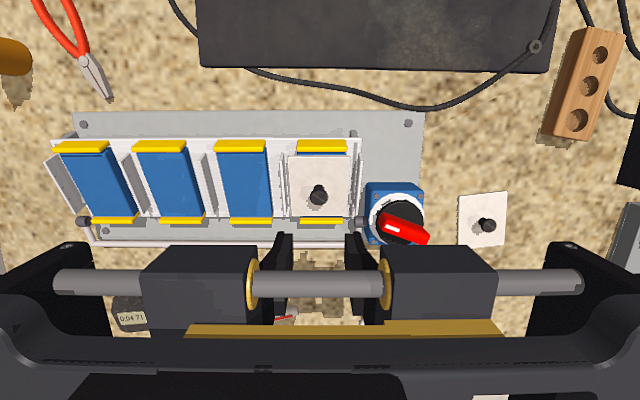

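```bash
python3 - <<'E'
from pm import *
f=grab('wrist');P=cloud(f);px=f['pixels'];rx,ry=RS[3]
for col in(298,333):
  for r in list(range(138,160,2))+list(range(204,226)):
    p=P[r,col];u=(p[0]-rx)*C+(p[1]-ry)*Sn;v=-(p[0]-rx)*Sn+(p[1]-ry)*C;a=np.radians(20);z=p[2]-.0535
    print(col,r,px[r,col],'lx %.1f ly %.1f lz %.1f'%(1000*(u*np.cos(a)+z*np.sin(a)),v*1000,1000*(-u*np.sin(a)+z*np.cos(a))))
r=170
for c in list(range(278,294))+list(range(344,362)):
    p=P[r,c];u=(p[0]-rx)*C+(p[1]-ry)*Sn;v=-(p[0]-rx)*Sn+(p[1]-ry)*C;z=p[2]-.0535
    print(c,px[r,c],'ly %.1f lz %.1f'%(v*1000,1000*(-u*np.sin(a)+z*np.cos(a))))
E
```

```text
298 138 [231 184   0] lx 48.9 ly 22.1 lz -5.6
298 140 [232 187   0] lx 49.5 ly 21.8 lz 0.1
298 142 [237 192   0] lx 49.0 ly 21.6 lz 3.5
298 144 [255 227   0] lx 48.0 ly 21.5 lz 5.7
298 146 [255 213   0] lx 45.8 ly 21.6 lz 5.5
298 148 [  5  54 134] lx 41.4 ly 22.0 lz 0.9
298 150 [ 53 120 191] lx 39.4 ly 22.1 lz 1.2
298 152 [216 197 179] lx 37.8 ly 22.1 lz 2.3
298 154 [231 217 205] lx 36.7 ly 22.0 lz 4.5
298 156 [231 217 206] lx 34.5 ly 22.1 lz 4.4
298 158 [233 219 208] lx 32.2 ly 22.2 lz 4.2
298 204 [230 218 206] lx -25.3 ly 24.6 lz 3.8
298 205 [232 219 208] lx -26.8 ly 24.6 lz 3.7
298 206 [230 218 207] lx -27.8 ly 24.6 lz 4.2
298 207 [225 213 201] lx -28.8 ly 24.7 lz 4.7
298 208 [227 214 204] lx -30.6 ly 24.8 lz 4.3
298 209 [226 214 203] lx -31.7 ly 24.8 lz 4.7
298 210 [227 214 204] lx -34.0 ly 24.9 lz 3.5
298 211 [229 217 205] lx -35.0 ly 24.9 lz 4.1
298 212 [236 223 210] lx -36.5 ly 25.0 lz 4.0
298 213 [201 191 184] lx -37.2 ly 25.0 lz 4.9
298 214 [117 115 119] lx -64.0 ly 27.7 lz -25.7
298 215 [120 119 120] lx -65.0 ly 27.7 lz -24.9
298 216 [119 120 124] lx -66.4 ly 27.8 lz -24.7

[... 2449 characters left out ...]
8 lz 4.4
292 [231 219 208] ly 29.0 lz 3.1
293 [232 220 208] ly 27.9 lz 4.0
344 [231 218 206] ly -23.7 lz 4.8
345 [230 217 206] ly -24.7 lz 5.0
346 [231 220 208] ly -25.8 lz 3.9
347 [234 222 210] ly -26.8 lz 4.3
348 [236 223 211] ly -27.7 lz 5.4
349 [236 224 212] ly -28.7 lz 5.1
350 [223 216 215] ly -32.1 lz -14.2
351 [229 224 223] ly -33.1 lz -13.5
352 [166 164 161] ly -34.2 lz -13.2
353 [94 92 92] ly -35.2 lz -13.1
354 [100  99  98] ly -36.3 lz -13.1
355 [126 122 120] ly -37.5 lz -13.8
356 [173 166 166] ly -38.6 lz -14.1
357 [146 139 140] ly -39.5 lz -12.5
358 [106 103 102] ly -39.7 lz -7.1
359 [127 121 121] ly -39.5 lz 0.4
360 [199 194 193] ly -39.6 lz 6.2
361 [247 242 240] ly -40.6 lz 6.5
```

The template at (318,185) lies flat on rest 3, but it is about 2 mm off to the left and about 4 mm short of the lip. I'll regrip and nudge it.

{"method": "move_arm", "body": {
  "steps": [
    [0.35,[-0.08,0.05,0.8],0],
    [0.35,[0,0,0.8],0],
    [0.35,[0,0,0.8],0],
    [0.35,[0,0,0.8],0],
    [0.35,[0,0,0.28],0],
    [0.35,[0,0,0],0]
  ]
}}

```text
clock: 46.32
tcp_pos: [0.5791, 0.0417, 0.0474]
eef_rot: [180.0, 0.1, 4.7]
force: [-0.4, 0.1, 0.7]
gripper_width: 0.0304
grasp_force: 0.0
```

{"method": "move_arm", "body": {
  "steps": [
    [0,[0,0,0],0],
    [0,[0,0,0],0],
    [0,[0,0,0],0],
    [0,[-0.04,0,0.015],0],
    [0,[-0.04,0,0.015],0],
    [0,[0,0,0],0]
  ]
}}

```text
clock: 47.08
tcp_pos: [0.577, 0.0416, 0.0476]
eef_rot: [-180.0, -0.1, 4.7]
force: [0.5, -0.1, 4.5]
gripper_width: 0.0179
grasp_force: 30.0
```

{"method": "move_arm", "body": {
  "steps": [
    [0.35,[0,0,0],0],
    [0.35,[0,0,0],0],
    [0.35,[0,0,0],0],
    [0.35,[0,0,-0.5],0],
    [0.35,[0,0,-1],0],
    [0.35,[0,0,-1],0],
    [0.35,[0,0,-1],0],
    [0.35,[0,0,0],0]
  ]
}}

```text
clock: 48.08
tcp_pos: [0.5787, 0.0417, 0.1903]
eef_rot: [-180.0, -0.4, 4.7]
force: [-0.5, 0.2, -0.5]
gripper_width: 0.0304
grasp_force: 0.0
```

```bash
cat >> pm.py <<'E'
def edges(P,px,k):
    rx,ry=RS[k];a=np.radians(20);hsv=cv2.cvtColor(px,cv2.COLOR_RGB2HSV);H,S,V=[hsv[...,i].astype(int) for i in range(3)]
    dx,dy,z=P[...,0]-rx,P[...,1]-ry,P[...,2]-.0535;u=dx*C+dy*Sn;ly=1000*(-dx*Sn+dy*C);lx=1000*(u*np.cos(a)+z*np.sin(a));lz=1000*(-u*np.sin(a)+z*np.cos(a))
    W=(S<50)&(V>170);Y=(H>18)&(H<35)&(S>170)
    pl=W&(lz>1.8)&(lz<7);st={}
    md=lambda m,q:np.nanmedian(q[m]) if m.sum() else np.nan
    bands=[(b-1.5,b+1.5) for b in(-20,-15,15,20)]
    lo=[lx[pl&(ly>b0)&(ly<b1)&(abs(lx)<39.5)].min() for b0,b1 in bands];hi=[lx[pl&(ly>b0)&(ly<b1)&(abs(lx)<42)].max() for b0,b1 in bands]
    xb=[(b-1.5,b+1.5) for b in(-28,-20,20,28)]
    L=[ly[pl&(lx>b0)&(lx<b1)&(abs(ly)<36)].min() for b0,b1 in xb];R_=[ly[pl&(lx>b0)&(lx<b1)&(abs(ly)<36)].max() for b0,b1 in xb]
    lip=lx[Y&(abs(lx+42)<6)&(lz>2)&(abs(ly)<24)];stp=lx[Y&(lx>40)&(lx<55)&(lz>4)&(abs(ly)<24)]
    fin=lambda s:md((lz>4)&(lz<8)&(abs(ly-s*40)<3)&(abs(lx)<30),ly)
    print('rest',k,'lower',np.round(lo,1),'upper',np.round(hi,1),'lip face',np.percentile(lip,95).round(1) if len(lip) else None,'stop face',np.percentile(stp,5).round(1) if len(stp) else None)
    print('   right',np.round(L,1),'left',np.round(R_,1),'fins',fin(-1).round(1),fin(1).round(1),'lz',md(pl&(abs(lx)<30)&(abs(ly)<25),lz).round(1))
E
python3 - <<'E'
from pm import *
s=monitor.sense();print(s['tcp_pos'])
f=grab('wrist');P=cloud(f);edges(P,f['pixels'],3);temps(P,f['pixels'])
f=grab('scene');temps(cloud(f),f['pixels'])
E
```

```text
[0.57870043 0.0416696  0.19027008]
rest 3 lower [-39.5 -38.8 -39.4 -39.3] upper [34.9 34.9 34.4 35.2] lip face -42.3 stop face 45.1
   right [-30.8 -30.3 -31.3 -31.7] left [30.6 31.2 31.  30.5] fins -40.7 39.9 lz 4.3
T [ 543.7 -175.7] yaw 11.6 [79.2 65.7] px [601. 268.] knobtop [ 0.545  -0.1723  0.0203] z 0.0019
```

```bash
python3 - <<'E'
from h import *
plan([(.439,-.1905,.15,-14.5,.5,8)])
E
```

```text
[[0.5,[-0.49,0.69,0.11],0.4],[0.5,[-0.46,0.71,0.12],0.4],[0.5,[-0.43,0.73,0.11],0.4],[0.5,[-0.39,0.74,0.12],0.4],[0.5,[-0.36,0.76,0.11],0.4],[0.5,[-0.33,0.77,0.12],0.4],[0.5,[-0.3,0.79,0.11],0.4],[0.5,[-0.27,0.8,0.12],0.4]]
end [ 0.439  -0.1907  0.1499] -14.51
```

{"method": "move_arm", "body": {
  "steps": [
    [0.5,[-0.49,0.69,0.11],0.4],
    [0.5,[-0.46,0.71,0.12],0.4],
    [0.5,[-0.43,0.73,0.11],0.4],
    [0.5,[-0.39,0.74,0.12],0.4],
    [0.5,[-0.36,0.76,0.11],0.4],
    [0.5,[-0.33,0.77,0.12],0.4],
    [0.5,[-0.3,0.79,0.11],0.4],
    [0.5,[-0.27,0.8,0.12],0.4]
  ]
}}

```text
clock: 49.18
tcp_pos: [0.438, -0.1917, 0.1493]
eef_rot: [180.0, 0.1, -14.6]
force: [-0.5, 0.5, 0.5]
gripper_width: 0.0435
grasp_force: 0.0
```

{"method": "move_arm", "body": {
  "steps": [
    [0.5,[0,0,0.7],0],
    [0.5,[0,0,0.7],0],
    [0.5,[0,0,0.5],0],
    [0.5,[0,0,0],0],
    [0.5,[0,0,0],0]
  ]
}}

```text
clock: 49.8
tcp_pos: [0.4395, -0.1911, 0.0745]
eef_rot: [180.0, -0.0, -14.5]
force: [0.6, -0.1, 0.4]
gripper_width: 0.0436
grasp_force: 0.0
```

```bash
python3 - <<'E'
from tm import *
s=monitor.sense();print(s['tcp_pos'],s['eef_rot'])
f=grab('wrist');temps(cloud(f),f['pixels'])
E
```

```text
[ 0.43950617 -0.19109376  0.07453512] [ 1.79988988e+02 -7.44520333e-03 -1.45492917e+01]
T [ 545.7 -173.8] yaw 11.0 [77.4 64.5] px [330. 102.] knobtop [ 0.5449 -0.1745  0.0202] z 0.0018
T [ 439.3 -190.3] yaw -14.7 [64.1 76.2] px [398. 252.] knobtop [ 0.4396 -0.1907  0.0201] z 0.0018
```

{"method": "move_arm", "body": {
  "steps": [
    [0.5,[0,0,0.5],0],
    [0.5,[0,0,0.5],0],
    [0.5,[0,0,0.5],0],
    [0.5,[0,0,0.45],0],
    [0.5,[0,0,0],0],
    [0,[0,0,0],0],
    [0,[0,0,0],0],
    [0,[0,0,0],0]
  ]
}}

```text
clock: 50.85
tcp_pos: [0.44, -0.1908, -0.0031]
eef_rot: [-180.0, -0.1, -14.5]
force: [0.5, 0.5, 0.3]
gripper_width: 0.0213
grasp_force: 0.0
```

{"method": "move_arm", "body": {
  "steps": [
    [0,[0,0,0],0],
    [0,[0,0,-0.3],0],
    [0,[0,0,-0.6],0],
    [0,[0,0,-0.9],0],
    [0,[0,0,-0.9],0],
    [0,[0,0,-0.9],0],
    [0,[0,0,0],0]
  ]
}}

```text
clock: 51.72
tcp_pos: [0.4413, -0.1914, 0.1431]
eef_rot: [-180.0, -0.4, -14.5]
force: [0.7, -0.2, -2.2]
gripper_width: 0.0178
grasp_force: 30.0
```

```bash
python3 - <<'E'
from h import *
s=monitor.sense();p=s['tcp_pos'];print(s['gripper_width'])
plan([(.574,.1234,p[2],4.7,0,10)])
E
```

```text
0.017762740406525358
[[0,[0.12,-0.84,0.0],-0.32],[0,[0.15,-0.84,0.0],-0.32],[0,[0.18,-0.84,0.0],-0.32],[0,[0.21,-0.83,0.0],-0.32],[0,[0.24,-0.82,0.0],-0.32],[0,[0.26,-0.81,0.0],-0.32],[0,[0.29,-0.8,0.0],-0.32],[0,[0.32,-0.79,0.0],-0.32]]
[[0,[0.34,-0.79,0.0],-0.32],[0,[0.37,-0.77,0.0],-0.32]]
end [0.5739 0.1234 0.1431] 4.68
```

{"method": "move_arm", "body": {
  "steps": [
    [0,[0.12,-0.84,0],-0.32],
    [0,[0.15,-0.84,0],-0.32],
    [0,[0.18,-0.84,0],-0.32],
    [0,[0.21,-0.83,0],-0.32],
    [0,[0.24,-0.82,0],-0.32],
    [0,[0.26,-0.81,0],-0.32],
    [0,[0.29,-0.8,0],-0.32],
    [0,[0.32,-0.79,0],-0.32]
  ]
}}

```text
clock: 52.72
tcp_pos: [0.5458, 0.0623, 0.1397]
eef_rot: [180.0, 0.1, 0.9]
force: [0.8, 0.2, -1.2]
gripper_width: 0.018
grasp_force: 30.0
```

{"method": "move_arm", "body": {
  "steps": [
    [0,[0.34,-0.79,0],-0.32],
    [0,[0.37,-0.77,0],-0.32],
    [0,[0,0,0],0],
    [0,[0,0,0],0],
    [0,[0,0,0],0]
  ]
}}

```text
clock: 53.35
tcp_pos: [0.5719, 0.1228, 0.1402]
eef_rot: [180.0, 0.0, 4.6]
force: [0.1, 0.5, -1.3]
gripper_width: 0.0178
grasp_force: 30.0
```

```bash
cat >> pm.py <<'E'
def held(P,px,s):
    hsv=cv2.cvtColor(px,cv2.COLOR_RGB2HSV);S,V=hsv[...,1],hsv[...,2];t=s['tcp_pos']
    m=(S<60)&(V>120)&(abs(P[...,2]-t[2]-.006)<.012)&(np.hypot(P[...,0]-t[0],P[...,1]-t[1])<.07)
    q=P[m];print('held',m.sum(),cv2.minAreaRect((q[:,:2]*1000).astype(np.float32)),np.percentile(q[:,2],[3,50,97]).round(4))
E
python3 - <<'E'
from pm import *
s=monitor.sense();print(s['tcp_pos'],s['eef_rot'],s['gripper_width'])
f=grab('wrist');P=cloud(f);held(P,f['pixels'],s);comps(P,f['pixels'],'yellow');edges(P,f['pixels'],3);placed(P,f['pixels'],3)
E
```

```text
[0.57185596 0.12277177 0.14020723] [1.79967286e+02 3.22630265e-02 4.56642928e+00] 0.017817925693103795
held 6027 ((580.9360961914062, 123.75550842285156), (56.73640441894531, 63.21965408325195), 4.8570780754089355) [0.1438 0.1451 0.1463]
yellow 850 [274. 178.] med [0.6193 0.2074 0.0724] z [0.061 0.075] rect mm [618.9 208.5] [10.1 49.3] 4.9
yellow 892 [398. 178.] med [0.6257 0.1274 0.0722] z [0.06  0.075] rect mm [625.3 127.6] [10.4 48.8] 4.5
yellow 873 [521. 178.] med [0.632  0.0478 0.0724] z [0.06  0.075] rect mm [631.9  45.9] [10.4 49.2] 4.8
yellow 884 [154. 179.] med [0.613  0.2877 0.0717] z [0.059 0.075] rect mm [612.5 290. ] [10.3 50.1] 4.1
yellow 386 [195. 288.] med [0.5249 0.2799 0.0437] z [0.038 0.046] rect mm [523.9 282.8] [ 7.1 49.4] 5.8
yellow 400 [295. 288.] med [0.5312 0.2011 0.0439] z [0.04  0.046] rect mm [530.5 201.4] [ 7.  49.1] 4.5
yellow 332 [500. 289.] med [0.5436 0.0404 0.0443] z [0.041 0.046] rect mm [542.9  38.9] [ 6.1 48.6] 4.5
rest 3 lower [-39.5 -39.  -39.  -39.4] upper [34.7 34.6 34.5 34.5] lip face -42.6 stop face 44.2
   right [-30.8 -30.5 -31.3 -31. ] left [31.1 31.  31.1 31.1] fins -40.2 40.3 lz 4.4
rest 3 4683 rect (array([-4.4, -0.6]), array([72.5, 84.4]), 0.1) u [-39.4  31. ] v [-41.2  40.5] slope deg [19.8 -0.2] knob uv [-8.8  1.4]
```

{"method": "move_arm", "body": {
  "steps": [
    [0,[0.05,0,0.5],0],
    [0,[0,0,0.5],0],
    [0,[0,0,0.5],0],
    [0,[0,0,0.35],0],
    [0,[0,0,0],0]
  ]
}}

```text
clock: 54.02
tcp_pos: [0.5733, 0.1237, 0.0655]
eef_rot: [180.0, 0.1, 4.6]
force: [0.2, -0.4, -1.7]
gripper_width: 0.0179
grasp_force: 30.0
```

{"method": "move_arm", "body": {
  "steps": [
    [0,[0,0,0.08],0],
    [0,[0,0,0.08],0],
    [0,[0,0,0.08],0],
    [0,[0,0,0.08],0],
    [0,[0,0,0.08],0],
    [0,[0,0,0],0]
  ]
}}

```text
clock: 54.78
tcp_pos: [0.5732, 0.1242, 0.0502]
eef_rot: [-180.0, 0.1, 4.7]
force: [-4.6, -2.3, 3.0]
gripper_width: 0.0179
grasp_force: 30.0
```

{"method": "move_arm", "body": {
  "steps": [
    [0,[-0.02,0,0.05],0],
    [0,[-0.02,0,0.02],0],
    [0,[0,0,0],0]
  ]
}}

```text
clock: 55.15
tcp_pos: [0.5734, 0.1242, 0.0501]
eef_rot: [-179.9, -0.1, 4.7]
force: [-7.1, -1.9, 17.6]
gripper_width: 0.0179
grasp_force: 30.0
```

{"method": "move_arm", "body": {
  "steps": [
    [0,[-0.04,0,0],0],
    [0,[-0.03,0,0.01],0],
    [0,[0,0,0],0],
    [0.35,[0,0,0],0],
    [0.35,[0,0,0],0],
    [0.35,[0,0,0],0],
    [0.35,[0,0,-0.5],0],
    [0.35,[0,0,-1],0]
  ]
}}

```text
clock: 56.15
tcp_pos: [0.5682, 0.1237, 0.1058]
eef_rot: [179.9, 0.2, 4.7]
force: [0.6, -0.0, 0.5]
gripper_width: 0.0301
grasp_force: 0.0
```

{"method": "move_arm", "body": {
  "steps": [
    [0.35,[0,0,-1],0],
    [0.35,[0,0,-1],0],
    [0.35,[0,0,0],0]
  ]
}}

```text
clock: 56.52
tcp_pos: [0.5721, 0.1244, 0.1903]
eef_rot: [-179.9, -0.4, 4.7]
force: [-0.8, 0.4, -0.4]
gripper_width: 0.0306
grasp_force: 0.0
```

```bash
python3 - <<'E'
from pm import *
s=monitor.sense();print(s['tcp_pos'])
f=grab('wrist');P=cloud(f)
for k in(2,3):edges(P,f['pixels'],k);placed(P,f['pixels'],k)
temps(P,f['pixels'])
plan([(.545,-.174,.16,11.2,.5,9)])
E
```

```text
[0.57206026 0.12438328 0.19032069]
rest 2 lower [-39.3 -38.7 -38.9 -39.3] upper [34.7 34.7 34.7 34.1] lip face -42.6 stop face 44.0
   right [-30.5 -30.2 -30.  -30.4] left [31.9 31.5 31.3 31.8] fins -41.4 40.2 lz 4.3
rest 2 3656 rect (array([-4.4, -0.7]), array([85.2, 71.8]), 89.8) u [-39.8  31.3] v [-42.4  41. ] slope deg [19.9  0. ] knob uv [-8.9  1.2]
rest 3 lower [-39.3 -39.4 -39.1 -39.2] upper [34.4 34.3 34.2 34. ] lip face -42.4 stop face 44.1
   right [-30.4 -30.1 -31.1 -31.6] left [31.1 30.8 31.4 31.3] fins -40.0 40.2 lz 4.3
rest 3 3494 rect (array([-4.3, -0.3]), array([71.8, 83.9]), 0.1) u [-39.7  31.3] v [-40.1  41.4] slope deg [19.9  0.1] knob uv [-9.2  1.4]
T [ 544.3 -176.1] yaw 11.3 [78.8 68.3] px [678. 268.] knobtop [ 0.5445 -0.1731  0.0202] z 0.0019
[[0.5,[-0.14,0.82,0.08],-0.12],[0.5,[-0.15,0.82,0.08],-0.12],[0.5,[-0.16,0.82,0.08],-0.12],[0.5,[-0.17,0.81,0.08],-0.12],[0.5,[-0.18,0.81,0.08],-0.12],[0.5,[-0.19,0.81,0.08],-0.12],[0.5,[-0.2,0.81,0.08],-0.12],[0.5,[-0.21,0.8,0.07],-0.12]]
[[0.5,[-0.21,0.8,0.08],-0.13]]
end [ 0.5451 -0.1739  0.1598] 11.23
```

{"method": "move_arm", "body": {
  "steps": [
    [0.5,[-0.14,0.82,0.08],-0.12],
    [0.5,[-0.15,0.82,0.08],-0.12],
    [0.5,[-0.16,0.82,0.08],-0.12],
    [0.5,[-0.17,0.81,0.08],-0.12],
    [0.5,[-0.18,0.81,0.08],-0.12],
    [0.5,[-0.19,0.81,0.08],-0.12],
    [0.5,[-0.2,0.81,0.08],-0.12],
    [0.5,[-0.21,0.8,0.07],-0.12]
  ]
}}

```text
clock: 57.58
tcp_pos: [0.5455, -0.1419, 0.16]
eef_rot: [-179.9, 0.2, 10.5]
force: [0.3, -0.7, -0.4]
gripper_width: 0.0438
grasp_force: 0.0
```

{"method": "move_arm", "body": {
  "steps": [
    [0.5,[-0.21,0.8,0.08],-0.13],
    [0.5,[0,0,0.7],0],
    [0.5,[0,0,0.7],0],
    [0.5,[0,0,0.7],0],
    [0.5,[0,0,0],0],
    [0.5,[0,0,0],0]
  ]
}}

```text
clock: 58.32
tcp_pos: [0.5444, -0.1743, 0.0748]
eef_rot: [180.0, 0.0, 11.2]
force: [0.3, 0.7, -0.4]
gripper_width: 0.0432
grasp_force: 0.0
```

```bash
python3 - <<'E'
from tm import *
s=monitor.sense();print(s['tcp_pos'],s['eef_rot'])
f=grab('wrist');temps(cloud(f),f['pixels'])
E
```

```text
[ 0.54435375 -0.17429199  0.07477911] [1.79993157e+02 1.10187445e-02 1.12132222e+01]
T [ 545. -174.] yaw 11.3 [76.7 63.9] px [398. 250.] knobtop [ 0.5453 -0.1739  0.0202] z 0.0018
```

{"method": "move_arm", "body": {
  "steps": [
    [0.5,[0.02,0,0.5],0],
    [0.5,[0,0,0.5],0],
    [0.5,[0,0,0.5],0],
    [0.5,[0,0,0.45],0],
    [0.5,[0,0,0],0],
    [0,[0,0,0],0],
    [0,[0,0,0],0],
    [0,[0,0,0],0]
  ]
}}

```text
clock: 59.38
tcp_pos: [0.5455, -0.1741, -0.0027]
eef_rot: [180.0, -0.1, 11.2]
force: [0.0, 0.0, -0.8]
gripper_width: 0.0209
grasp_force: 0.0
```

{"method": "move_arm", "body": {
  "steps": [
    [0,[0,0,0],0],
    [0,[0,0,-0.3],0],
    [0,[0,0,-0.6],0],
    [0,[0,0,-0.9],0],
    [0,[0,0,-0.9],0],
    [0,[0,0,-0.9],0],
    [0,[0,0,0],0]
  ]
}}

```text
clock: 60.25
tcp_pos: [0.547, -0.1748, 0.1442]
eef_rot: [179.9, -0.4, 11.2]
force: [0.2, 0.7, -1.8]
gripper_width: 0.0179
grasp_force: 30.0
```

```bash
python3 - <<'E'
from h import *
s=monitor.sense();p=s['tcp_pos'];print(p,s['gripper_width'])
plan([(.568,.2055,p[2],4.7,0,11)])
E
```

```text
[ 0.5469938  -0.17476105  0.14417725] 0.01792441863049284
[[0,[0.21,-0.84,0.0],0.1],[0,[0.21,-0.84,0.0],0.1],[0,[0.2,-0.84,0.0],0.1],[0,[0.19,-0.85,0.0],0.1],[0,[0.18,-0.85,0.0],0.1],[0,[0.17,-0.85,0.0],0.1],[0,[0.16,-0.85,0.0],0.1],[0,[0.15,-0.85,0.0],0.1]]
[[0,[0.14,-0.85,0.0],0.09],[0,[0.14,-0.85,0.0],0.1],[0,[0.13,-0.86,0.0],0.09]]
end [0.5681 0.2056 0.1442] 4.73
```

```bash
python3 - <<'E'
from h import *
s=monitor.sense();print(s['tcp_pos'],s['eef_rot'],s['gripper_width'],s['grasp_force'],s['clock'])
E
```

```text
[ 0.5469938  -0.17476105  0.14417725] [179.86920448  -0.3637267   11.20706267] 0.01792441863049284 29.99985158443451 60.25
```

The state is unchanged and the template is still held, so I carry it to rest 1.

{"method": "move_arm", "body": {
  "steps": [
    [0,[0.21,-0.84,0],0.1],
    [0,[0.21,-0.84,0],0.1],
    [0,[0.2,-0.84,0],0.1],
    [0,[0.19,-0.85,0],0.1],
    [0,[0.18,-0.85,0],0.1],
    [0,[0.17,-0.85,0],0.1],
    [0,[0.16,-0.85,0],0.1],
    [0,[0.15,-0.85,0],0.1]
  ]
}}

```text
clock: 61.25
tcp_pos: [0.5592, 0.1037, 0.1398]
eef_rot: [180.0, 0.1, 6.4]
force: [0.5, 0.3, -0.7]
gripper_width: 0.0178
grasp_force: 30.0
```

{"method": "move_arm", "body": {
  "steps": [
    [0,[0.14,-0.85,0],0.1],
    [0,[0.14,-0.85,0],0.1],
    [0,[0.13,-0.86,0],0.1],
    [0,[0,0,0],0],
    [0,[0,0,0],0],
    [0,[0,0,0],0]
  ]
}}

```text
clock: 62.0
tcp_pos: [0.566, 0.2046, 0.1404]
eef_rot: [180.0, 0.0, 4.5]
force: [0.7, -0.4, -0.4]
gripper_width: 0.0179
grasp_force: 30.0
```

```bash
python3 - <<'E'
from pm import *
s=monitor.sense();print(s['tcp_pos'],s['eef_rot'],s['gripper_width'])
f=grab('wrist');P=cloud(f);held(P,f['pixels'],s);comps(P,f['pixels'],'yellow')
E
```

```text
[0.56600294 0.20458919 0.1404317 ] [1.79953982e+02 4.17222970e-02 4.49308144e+00] 0.01793706841134793
held 6091 ((575.09521484375, 205.5895538330078), (57.51090621948242, 63.32312774658203), 4.402960300445557) [0.1436 0.1449 0.1461]
yellow 867 [274. 180.] med [0.6126 0.2894 0.0721] z [0.061 0.075] rect mm [611.6 290.3] [11.4 50. ] 5.0
yellow 888 [397. 179.] med [0.6191 0.2092 0.0723] z [0.06  0.075] rect mm [618.6 209.3] [10.3 48.7] 4.4
yellow 895 [521. 179.] med [0.6254 0.1287 0.0724] z [0.06  0.075] rect mm [625.1 127.8] [10.5 48.8] 4.7
yellow 887 [641. 179.] med [0.6318 0.0489 0.0715] z [0.059 0.075] rect mm [631.9  46.2] [10.3 49.7] 4.9
yellow 397 [296. 289.] med [0.5244 0.2823 0.044 ] z [0.04  0.046] rect mm [523.7 283. ] [ 7.6 49.2] 5.4
yellow 302 [501. 289.] med [0.5369 0.1216 0.0444] z [0.042 0.046] rect mm [536.6 120.5] [ 6.6 48.8] 6.6
yellow 270 [601. 289.] med [0.5431 0.0422 0.0444] z [0.042 0.046] rect mm [543.   38.9] [ 5.7 48.3] 4.8
```

{"method": "move_arm", "body": {
  "steps": [
    [0,[0.04,0,0.5],0],
    [0,[0,0,0.5],0],
    [0,[0,0,0.5],0],
    [0,[0,0,0.35],0],
    [0,[0,0,0],0]
  ]
}}

```text
clock: 62.68
tcp_pos: [0.5671, 0.2057, 0.0659]
eef_rot: [180.0, 0.1, 4.6]
force: [0.0, -0.2, -1.1]
gripper_width: 0.0177
grasp_force: 30.0
```

{"method": "move_arm", "body": {
  "steps": [
    [0,[0,0,0.08],0],
    [0,[0,0,0.08],0],
    [0,[0,0,0.08],0],
    [0,[0,0,0.08],0],
    [0,[0,0,0.08],0],
    [0,[0,0,0],0]
  ]
}}

```text
clock: 63.42
tcp_pos: [0.5666, 0.2064, 0.0507]
eef_rot: [-180.0, 0.1, 4.6]
force: [-4.9, -1.1, 4.5]
gripper_width: 0.0176
grasp_force: 30.0
```

{"method": "move_arm", "body": {
  "steps": [
    [0,[-0.02,0,0.05],0],
    [0,[-0.02,0,0.02],0],
    [0,[0,0,0],0]
  ]
}}

```text
clock: 63.8
tcp_pos: [0.5666, 0.2065, 0.0506]
eef_rot: [-179.9, -0.1, 4.6]
force: [-7.8, -2.9, 16.8]
gripper_width: 0.0178
grasp_force: 30.0
```

{"method": "move_arm", "body": {
  "steps": [
    [0,[-0.04,0,0],0],
    [0,[-0.03,0,0.01],0],
    [0,[0,0,0],0],
    [0.35,[0,0,0],0],
    [0.35,[0,0,0],0],
    [0.35,[0,0,0],0],
    [0.35,[0,0,-0.5],0],
    [0.35,[0,0,-1],0]
  ]
}}

```text
clock: 64.8
tcp_pos: [0.5619, 0.2057, 0.1062]
eef_rot: [179.9, 0.2, 4.6]
force: [0.3, 0.1, 0.5]
gripper_width: 0.0302
grasp_force: 0.0
```

{"method": "move_arm", "body": {
  "steps": [
    [0.35,[0,0,-1],0],
    [0.35,[0,0,-1],0],
    [0.35,[0,0,0],0]
  ]
}}

```text
clock: 65.18
tcp_pos: [0.5656, 0.2068, 0.1908]
eef_rot: [-179.8, -0.4, 4.6]
force: [-0.0, -0.1, -1.7]
gripper_width: 0.0306
grasp_force: 0.0
```

```bash
python3 - <<'E'
from pm import *
s=monitor.sense();print(s['tcp_pos'],s['joint_positions'].round())
f=grab('wrist');P=cloud(f)
for k in(1,2,3):edges(P,f['pixels'],k);placed(P,f['pixels'],k)
save(f,'w9.png')
plan([(.5562,-.0455,.16,73.5,.35,12)])
E
```

```text
[0.56563231 0.20678294 0.19082454] [ -41.   21.   22.  101.   -9.   59. -101.]
rest 1 lower [-39.  -38.6 -39.3 -39.2] upper [34.9 35.  35.3 35.3] lip face -42.6 stop face 44.0
   right [-29.7 -29.3 -30.2 -29.7] left [31.6 32.4 32.1 32.7] fins -41.4 40.3 lz 4.4
rest 1 3578 rect (array([-3.9, -0.6]), array([72.6, 85. ]), 0.0) u [-38.5  31.5] v [-42.2  41.2] slope deg [19.9 -0.1] knob uv [-8.6  1.6]
rest 2 lower [-39.3 -38.6 -38.5 -39.4] upper [35.1 34.4 34.2 34.3] lip face -42.7 stop face 44.1
   right [-29.6 -28.8 -29.3 -29.5] left [32.  31.9 31.4 32. ] fins -40.8 40.5 lz 4.4
rest 2 3493 rect (array([-4.4, -0.7]), array([72.1, 85.2]), 0.1) u [-39.9  31.4] v [-41.3  41.5] slope deg [19.9  0.1] knob uv [-9.1  2.1]
rest 3 lower [-39.4 -39.4 -38.8 -39.4] upper [34.  33.8 34.4 34.5] lip face -42.7 stop face 44.2
   right [-30.8 -30.7 -31.1 -31.5] left [31.  31.4 30.6 30.9] fins -40.0 40.9 lz 4.3
rest 3 3277 rect (array([-4.2, -0.3]), array([84.9, 72.3]), 89.6) u [-39.9  30.9] v [-40.3  40.6] slope deg [19.7 -0. ] knob uv [-9.1  2.4]
[[0.35,[-0.06,0.52,0.06],-0.96],[0.35,[-0.11,0.51,0.06],-0.96],[0.35,[-0.16,0.5,0.06],-0.96],[0.35,[-0.21,0.48,0.06],-0.96],[0.35,[-0.26,0.46,0.06],-0.95],[0.35,[-0.3,0.43,0.06],-0.96],[0.35,[-0.34,0.4,0.06],-0.95],[0.35,[-0.38,0.36,0.06],-0.96]]
[[0.35,[-0.42,0.32,0.06],-0.95],[0.35,[-0.45,0.28,0.06],-0.96],[0.35,[-0.47,0.23,0.06],-0.95],[0.35,[-0.49,0.18,0.06],-0.96]]
end [ 0.5563 -0.0454  0.1598] 73.51
```

View pics/w9.png

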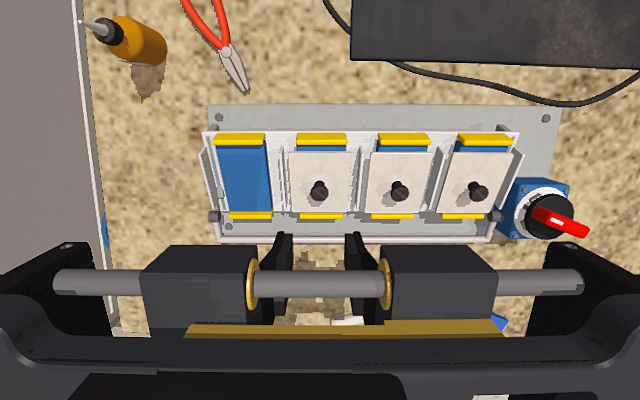

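Three templates lie square on rests 1–3 at their lips (row about 213), with rest 0 empty. No fourth template appears in any view. Next I close the bail.

{"method": "move_arm", "body": {
  "steps": [
    [0.35,[-0.06,0.52,0.06],-0.96],
    [0.35,[-0.11,0.51,0.06],-0.96],
    [0.35,[-0.16,0.5,0.06],-0.96],
    [0.35,[-0.21,0.48,0.06],-0.96],
    [0.35,[-0.26,0.46,0.06],-0.96],
    [0.35,[-0.3,0.43,0.06],-0.96],
    [0.35,[-0.34,0.4,0.06],-0.96],
    [0.35,[-0.38,0.36,0.06],-0.96]
  ]
}}

```text
clock: 66.22
tcp_pos: [0.5573, 0.0377, 0.1664]
eef_rot: [-179.9, 0.1, 50.9]
force: [-0.7, -0.1, -1.0]
gripper_width: 0.0305
grasp_force: 0.0
```

{"method": "move_arm", "body": {
  "steps": [
    [0.35,[-0.42,0.32,0.06],-0.96],
    [0.35,[-0.45,0.28,0.06],-0.96],
    [0.35,[-0.47,0.23,0.06],-0.96],
    [0.35,[-0.49,0.18,0.06],-0.96],
    [0.35,[0,0,0],0],
    [0.35,[0,0,0],0]
  ]
}}

```text
clock: 66.97
tcp_pos: [0.5555, -0.0446, 0.1579]
eef_rot: [-179.9, -0.0, 73.7]
force: [0.2, -0.4, 0.1]
gripper_width: 0.0304
grasp_force: 0.0
```

```bash
python3 - <<'E'
from h import *
s=monitor.sense();print(s['tcp_pos'],s['eef_rot'],s['joint_positions'].round())
plan([(.5564,-.0454,.0625,73.7,.35,5)])
E
```

```text
[ 0.55548683 -0.04460387  0.15788232] [-1.79907469e+02 -1.75612053e-02  7.37103538e+01] [-10.  19.  12. 108.  -5.  54. -11.]
[[0.35,[0.0,0.01,0.48],0.0],[0.35,[0.0,0.0,0.48],0.0],[0.35,[0.0,0.01,0.47],0.0],[0.35,[-0.01,0.0,0.48],0.0],[0.35,[0.0,0.01,0.47],0.0]]
end [ 0.5565 -0.0453  0.0627] 73.71
```

{"method": "move_arm", "body": {
  "steps": [
    [0.35,[0,0.01,0.48],0],
    [0.35,[0,0,0.48],0],
    [0.35,[0,0.01,0.48],0],
    [0.35,[0,0,0.48],0],
    [0.35,[0,0.01,0.46],0],
    [0.35,[0,0,0],0]
  ]
}}

```text
clock: 67.72
tcp_pos: [0.5559, -0.0445, 0.0621]
eef_rot: [-179.8, 0.0, 73.8]
force: [-0.3, 0.1, -0.5]
gripper_width: 0.0301
grasp_force: 0.0
```

{"method": "move_arm", "body": {
  "steps": [
    [0,[0,0,0],0],
    [0,[0,0,0],0],
    [0,[0,0,0],0],
    [0,[0,0,0],0]
  ]
}}

```text
clock: 68.22
tcp_pos: [0.5567, -0.0456, 0.0643]
eef_rot: [-180.0, -0.0, 73.7]
force: [-3.7, 1.0, 6.0]
gripper_width: 0.0138
grasp_force: 30.0
```

{"method": "move_arm", "body": {
  "steps": [
    [0,[0,0,-0.1],0],
    [0,[0,0,-0.1],0],
    [0,[0,0,-0.1],0],
    [0,[0,0,-0.03],0],
    [0,[0,0,0],0]
  ]
}}

```text
clock: 68.85
tcp_pos: [0.5567, -0.0456, 0.0768]
eef_rot: [-180.0, -0.0, 73.8]
force: [-3.0, 2.6, -0.7]
gripper_width: 0.0138
grasp_force: 30.0
```

{"method": "move_arm", "body": {
  "steps": [
    [0,[0,0,0],0.72],
    [0,[0,0,0],0.72],
    [0,[0,0,0],0.72],
    [0,[0,0,0],0.72],
    [0,[0,0,0],0.72],
    [0,[0,0,0],0.72],
    [0,[0,0,0],0.72],
    [0,[0,0,0],0.72]
  ]
}}

```text
clock: 69.85
tcp_pos: [0.5565, -0.0455, 0.0768]
eef_rot: [-179.9, 0.0, 39.1]
force: [-2.9, 3.2, -0.7]
gripper_width: 0.014
grasp_force: 30.0
```

{"method": "move_arm", "body": {
  "steps": [
    [0,[0,0,0],0.72],
    [0,[0,0,0],0.72],
    [0,[0,0,0],0.72],
    [0,[0,0,0],0.72],
    [0,[0,0,0],0.72],
    [0,[0,0,0],0.72],
    [0,[0,0,0],0.72],
    [0,[0,0,0],0.72]
  ]
}}

```text
clock: 70.85
tcp_pos: [0.5564, -0.0453, 0.0768]
eef_rot: [-179.9, 0.1, 4.5]
force: [-2.7, 2.9, -0.3]
gripper_width: 0.0138
grasp_force: 30.0
```

{"method": "move_arm", "body": {
  "steps": [
    [0,[0,0,0],0.05],
    [0,[0,0,0],0]
  ]
}}

```text
clock: 71.1
tcp_pos: [0.5564, -0.0454, 0.0768]
eef_rot: [-179.9, 0.1, 4.4]
force: [-3.9, 3.8, 1.9]
gripper_width: 0.0133
grasp_force: 30.0
```

{"method": "move_arm", "body": {
  "steps": [
    [0,[0,0,0.1],0],
    [0,[0,0,0.1],0],
    [0,[0,0,0.1],0],
    [0,[0,0,0.06],0],
    [0,[0,0,0.04],0],
    [0,[0,0,0],0]
  ]
}}

```text
clock: 71.85
tcp_pos: [0.5566, -0.0453, 0.064]
eef_rot: [-179.8, 0.1, 4.4]
force: [-11.0, 5.0, 26.1]
gripper_width: 0.0138
grasp_force: 30.0
```

{"method": "move_arm", "body": {
  "steps": [
    [0.35,[0,0,0],0],
    [0.35,[0,0,0],0],
    [0.35,[0,0,-0.5],0],
    [0.35,[0,0,-1],0],
    [0.35,[0,0,-1],0],
    [0.35,[-0.3,0,-1],0],
    [0.35,[-0.5,-0.7,-1],0],
    [0.35,[0,-0.7,0],0]
  ]
}}

```text
clock: 72.85
tcp_pos: [0.5226, 0.0062, 0.2441]
eef_rot: [-180.0, -0.5, 4.2]
force: [0.5, -0.6, -0.8]
gripper_width: 0.0304
grasp_force: 0.0
```

{"method": "move_arm", "body": {
  "steps": [
    [0.35,[0,-0.7,0],0],
    [0.35,[0,-0.7,0],0],
    [0.35,[0,0,0],0],
    [0.35,[0,0,0],0]
  ]
}}

```text
clock: 73.35
tcp_pos: [0.5171, 0.0617, 0.2407]
eef_rot: [179.9, -0.0, 4.2]
force: [-0.2, -0.8, -0.1]
gripper_width: 0.0307
grasp_force: 0.0
```

```bash
python3 - <<'E'
from pm import *
s=monitor.sense();print(s['tcp_pos'])
f=grab('wrist');P=cloud(f)
for k in(1,2,3):
    try: edges(P,f['pixels'],k);placed(P,f['pixels'],k)
    except Exception as e: print(k,e)
comps(P,f['pixels'],'red')
save(f,'w10.png')
E
```

```text
[0.51711699 0.06168652 0.24071661]
rest 1 lower [-26.8 -26.9 -25.9 -26.4] upper [34.9 35.2 35.4 35.2] lip face -42.3 stop face 44.1
   right [-26.3 -29.5 -30.1 -31. ] left [-4.3 32.5 32.1 33.4] fins -41.6 39.9 lz 4.3
rest 1 3033 rect (array([-3.5, -0.2]), array([86.2, 71.3]), 89.3) u [-38.9  31.8] v [-42.6  40.9] slope deg [20.1  0. ] knob uv [-8.9  0.1]
rest 2 lower [-39.4 -39.3 -39.4 -39.5] upper [35.2 34.9 34.6 34.1] lip face -42.5 stop face 44.1
   right [ 22.2 -30.7 -30.4 -29.8] left [30.9 31.1 32.  33.1] fins -41.7 40.2 lz 4.2
rest 2 3031 rect (array([-4.3, -0.5]), array([71.9, 85.8]), 0.2) u [-39.6  31. ] v [-42.8  41.1] slope deg [19.8 -0. ] knob uv [-9.6  0.5]
rest 3 lower [-39.1 -39.3 -38.  -38.3] upper [34.3 34.5 34.9 34.4] lip face -42.6 stop face 44.4
   right [-30.2 -31.  -31.  -31.2] left [29.5 30.6 31.1 30.9] fins -40.9 39.9 lz 4.2
rest 3 2934 rect (array([-4.5, -0.7]), array([71.8, 84.2]), 0.2) u [-39.3  31. ] v [-41.4  40.8] slope deg [19.8  0. ] knob uv [-10.    0.6]
red 775 [519. 194.] med [ 0.5557 -0.0404  0.0933] z [0.07  0.096] rect mm [555.2 -50.6] [54.5 28.6] 6.8
```

View pics/w10.png

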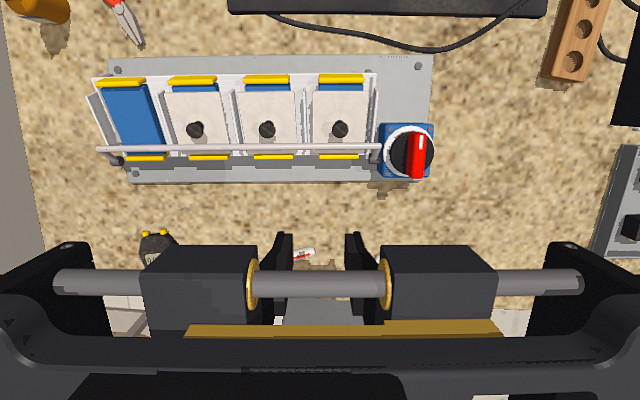

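The bail at (240,148) is closed over the three templates, the knob at (417,155) is back in line and home, and nothing is touching. I'll hand it in.

```bash
python3 -c "
from h import *
print(manip.close_job())"
```

```text
the job is handed in; nothing more can be done
None
```

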